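# Find the solid billet, clamp it, scrap the rest

### The job

One of the three brass billets on the bench is solid, the other two look just the same but are hollow and much lighter: feel which it is by lifting them. Lay the solid one flat and square on the vise bed, lengthwise between the jaws, let go of it, and turn the crank clockwise until you feel the jaw clamp it firmly; put the hollow billets and all the copper offcuts (one to three of them) in the tip tray. Once the solid one is clamped and everything else is in the tray, lift the tray's handle to tip the lot into the scrap bin behind, lower the tray level again, and leave the other tools where they are.

Things in the scene. Friction and masses are not known exactly. Their poses are not given: they have to be found in the camera images.
- billet_a: square brass billet with two dark bands, 80 (its x) x 30 x 30 mm, lying flat; origin at the centre of its underside. All billets look the same and all three are always there; exactly one is solid (0.5 to 0.7 kg), the others hollow (0.12 to 0.18 kg), and only lifting tells
- billet_b: square brass billet with two dark bands, 80 (its x) x 30 x 30 mm, lying flat; origin at the centre of its underside. All billets look the same and all three are always there; exactly one is solid (0.5 to 0.7 kg), the others hollow (0.12 to 0.18 kg), and only lifting tells
- billet_c: square brass billet with two dark bands, 80 (its x) x 30 x 30 mm, lying flat; origin at the centre of its underside. All billets look the same and all three are always there; exactly one is solid (0.5 to 0.7 kg), the others hollow (0.12 to 0.18 kg), and only lifting tells
- offcut_a: stepped copper offcut, 60 (its x) x 30 x 28 mm (14 mm high on its +x half), 0.15 kg, lying flat on the bench; origin at the centre of its underside; may be absent
- offcut_b: stepped copper offcut, 60 (its x) x 30 x 28 mm (14 mm high on its +x half), 0.15 kg, lying flat on the bench; origin at the centre of its underside; may be absent
- offcut_c: stepped copper offcut, 60 (its x) x 30 x 28 mm (14 mm high on its +x half), 0.15 kg, lying flat on the bench; origin at the centre of its underside; may be absent
- vise: grey bench vise fixed to the bench, 85 mm (its x) x 305 mm (its y), origin at its underside, below the clamping space; its y is the clamping direction. The fixed jaw's face is at y = -45 mm, looking to +y; jaws are 85 mm wide and rise 28 mm above the bed. A blue gearbox with the crank on top is at its +y end
- vise_bed (a point): point on the flat bed between the jaws (bed 30 mm above the bench), axes as the vise; a billet lies here with its length along the vise's y
- vise_jaw: sliding jaw, 30 mm thick; origin at the lower edge of its clamping face (0.5 mm above the bed), which looks to the vise's -y; it slides to -y as the crank is turned clockwise, 4.77 mm per rad, and the screw holds where it is left
- vise_crank (a joint): crank angle in rad, growing as it turns clockwise seen from above, which closes the jaw; at 0 the jaws are 120 mm apart and the crank arm points along the vise's +x. Turning it freely takes about 5.5 N at the knob
- crank_axis (a point): point on the crank's vertical axis, 80 mm above the bench
- crank_knob (a point): middle of the upright, freely spinning red knob on the crank, 19 mm thick, from 85 to 129 mm above the bench, 55 mm from the crank axis
- scrap_station: fixed green stand with the tip tray in front (its -x) and the open grey scrap bin behind (its +x); origin on the bench under the tray's middle
- tip_tray (a joint): tip tray's hinge angle in rad: 0 level and resting on its stand, grows as the handle side is lifted, at most 1.25; it falls back by itself when let go
- tray_floor (a point): middle of the top of the tray's floor (135 mm above the bench when level), axes turning with the tray, x towards the hinge. Inside 168 mm (x) by 218 mm (y), walls 30 mm high on three sides, open on the hinge side. Empty at the start
- tray_handle (a point): middle of the tray's red round handle bar, 12 mm thick and 150 mm long along the tray's y, 38 mm clear in front of the tray and 153 mm above the bench when level; 211 mm from the hinge
- tray_hinge (a point): middle of the tray's hinge line (along the station's y), 135 mm above the bench; beyond it is the bin
- bin_floor (a point): middle of the scrap bin's inner floor, 6 mm above the bench, axes as the station; inside 218 mm (x) by 278 mm (y), walls up to 100 mm above the bench, with a clear splash board at the back up to 170 mm
- mallet: white and blue nylon mallet with wooden handle, 185 mm, bystander
- doming_block: steel doming cube, 55 mm, bystander
- v_block: dark steel V-block, 60 x 50 x 45 mm, bystander
- punch_stand: round wooden stand of steel punches, 140 mm across, 120 mm tall, bystander
- burnisher: burnisher with fat blue handle, 180 mm, bystander
- ring_mandrel: tapered brass ring mandrel, 200 mm, bystander
Not all that is in view belongs to the job. What is shaped like the billet_c but green is not meant. Leave any purple look-alike of the offcut_c alone.

How it is judged:
On the way, in this order (a step that is already met when the one before it is completed fails the run):
1. a billet heavy enough to be the solid one rests released on the vise bed, not yet touched by the sliding jaw (((((x of billet_a in the frame of vise_bed between -0.03 and 0.03 m and y of billet_a in the frame of vise_bed between -0.06 and 0.06 m and z of billet_a in the frame of vise_bed between -0.006 and 0.036 m) and angle between the x axis of billet_a and the y axis of vise, either way round below 0.12 rad and contact force between the fingers and billet_a below 0.1 N) and contact force between vise and billet_a above 3.5 N and contact force between vise_jaw and billet_a below 0.5 N and linear speed of billet_a below 0.03 m/s) or (((x of billet_b in the frame of vise_bed between -0.03 and 0.03 m and y of billet_b in the frame of vise_bed between -0.06 and 0.06 m and z of billet_b in the frame of vise_bed between -0.006 and 0.036 m) and angle between the x axis of billet_b and the y axis of vise, either way round below 0.12 rad and contact force between the fingers and billet_b below 0.1 N) and contact force between vise and billet_b above 3.5 N and contact force between vise_jaw and billet_b below 0.5 N and linear speed of billet_b below 0.03 m/s) or (((x of billet_c in the frame of vise_bed between -0.03 and 0.03 m and y of billet_c in the frame of vise_bed between -0.06 and 0.06 m and z of billet_c in the frame of vise_bed between -0.006 and 0.036 m) and angle between the x axis of billet_c and the y axis of vise, either way round below 0.12 rad and contact force between the fingers and billet_c below 0.1 N) and contact force between vise and billet_c above 3.5 N and contact force between vise_jaw and billet_c below 0.5 N and linear speed of billet_c below 0.03 m/s))), for 0.2 s.
2. the jaw clamps it (((((x of billet_a in the frame of vise_bed between -0.03 and 0.03 m and y of billet_a in the frame of vise_bed between -0.06 and 0.06 m and z of billet_a in the frame of vise_bed between -0.006 and 0.036 m) and angle between the x axis of billet_a and the y axis of vise, either way round below 0.12 rad and contact force between the fingers and billet_a below 0.1 N) and contact force between vise_jaw and billet_a above 15 N and linear speed of billet_a below 0.03 m/s) or (((x of billet_b in the frame of vise_bed between -0.03 and 0.03 m and y of billet_b in the frame of vise_bed between -0.06 and 0.06 m and z of billet_b in the frame of vise_bed between -0.006 and 0.036 m) and angle between the x axis of billet_b and the y axis of vise, either way round below 0.12 rad and contact force between the fingers and billet_b below 0.1 N) and contact force between vise_jaw and billet_b above 15 N and linear speed of billet_b below 0.03 m/s) or (((x of billet_c in the frame of vise_bed between -0.03 and 0.03 m and y of billet_c in the frame of vise_bed between -0.06 and 0.06 m and z of billet_c in the frame of vise_bed between -0.006 and 0.036 m) and angle between the x axis of billet_c and the y axis of vise, either way round below 0.12 rad and contact force between the fingers and billet_c below 0.1 N) and contact force between vise_jaw and billet_c above 15 N and linear speed of billet_c below 0.03 m/s))), for 0.1 s.
3. the tray starts to tip with every offcut and every billet in it but the one on the vise bed (value of joint tip_tray above 0.12 rad and (((x of billet_a in the frame of tray_floor between -0.09 and 0.09 m and y of billet_a in the frame of tray_floor between -0.112 and 0.112 m and z of billet_a in the frame of tray_floor between -0.005 and 0.07 m) and contact force between the fingers and billet_a below 0.1 N) or ((x of billet_a in the frame of vise_bed between -0.03 and 0.03 m and y of billet_a in the frame of vise_bed between -0.06 and 0.06 m and z of billet_a in the frame of vise_bed between -0.006 and 0.036 m) and angle between the x axis of billet_a and the y axis of vise, either way round below 0.12 rad and contact force between the fingers and billet_a below 0.1 N)) and (((x of billet_b in the frame of tray_floor between -0.09 and 0.09 m and y of billet_b in the frame of tray_floor between -0.112 and 0.112 m and z of billet_b in the frame of tray_floor between -0.005 and 0.07 m) and contact force between the fingers and billet_b below 0.1 N) or ((x of billet_b in the frame of vise_bed between -0.03 and 0.03 m and y of billet_b in the frame of vise_bed between -0.06 and 0.06 m and z of billet_b in the frame of vise_bed between -0.006 and 0.036 m) and angle between the x axis of billet_b and the y axis of vise, either way round below 0.12 rad and contact force between the fingers and billet_b below 0.1 N)) and (((x of billet_c in the frame of tray_floor between -0.09 and 0.09 m and y of billet_c in the frame of tray_floor between -0.112 and 0.112 m and z of billet_c in the frame of tray_floor between -0.005 and 0.07 m) and contact force between the fingers and billet_c below 0.1 N) or ((x of billet_c in the frame of vise_bed between -0.03 and 0.03 m and y of billet_c in the frame of vise_bed between -0.06 and 0.06 m and z of billet_c in the frame of vise_bed between -0.006 and 0.036 m) and angle between the x axis of billet_c and the y axis of vise, either way round below 0.12 rad and contact force between the fingers and billet_c below 0.1 N)) and x of offcut_a in the frame of tray_floor between -0.09 and 0.09 m and y of offcut_a in the frame of tray_floor between -0.112 and 0.112 m and z of offcut_a in the frame of tray_floor between -0.005 and 0.07 m and contact force between the fingers and offcut_a below 0.1 N and x of offcut_b in the frame of tray_floor between -0.09 and 0.09 m and y of offcut_b in the frame of tray_floor between -0.112 and 0.112 m and z of offcut_b in the frame of tray_floor between -0.005 and 0.07 m and contact force between the fingers and offcut_b below 0.1 N and x of offcut_c in the frame of tray_floor between -0.09 and 0.09 m and y of offcut_c in the frame of tray_floor between -0.112 and 0.112 m and z of offcut_c in the frame of tray_floor between -0.005 and 0.07 m and contact force between the fingers and offcut_c below 0.1 N and (((x of billet_a in the frame of vise_bed between -0.03 and 0.03 m and y of billet_a in the frame of vise_bed between -0.06 and 0.06 m and z of billet_a in the frame of vise_bed between -0.006 and 0.036 m) and angle between the x axis of billet_a and the y axis of vise, either way round below 0.12 rad and contact force between the fingers and billet_a below 0.1 N) or ((x of billet_b in the frame of vise_bed between -0.03 and 0.03 m and y of billet_b in the frame of vise_bed between -0.06 and 0.06 m and z of billet_b in the frame of vise_bed between -0.006 and 0.036 m) and angle between the x axis of billet_b and the y axis of vise, either way round below 0.12 rad and contact force between the fingers and billet_b below 0.1 N) or ((x of billet_c in the frame of vise_bed between -0.03 and 0.03 m and y of billet_c in the frame of vise_bed between -0.06 and 0.06 m and z of billet_c in the frame of vise_bed between -0.006 and 0.036 m) and angle between the x axis of billet_c and the y axis of vise, either way round below 0.12 rad and contact force between the fingers and billet_c below 0.1 N))).
4. the tray is tipped up by more than 0.6 rad (value of joint tip_tray above 0.6 rad).
At the end, for the whole second after the job is handed in: the solid billet lies flat on the vise bed, lengthwise (within 0.12 rad) between the jaws, clamped with more than 15 N; both hollow billets and all offcuts lie at rest in the scrap bin; the tray is level again (under 0.05 rad) (((((x of billet_a in the frame of vise_bed between -0.03 and 0.03 m and y of billet_a in the frame of vise_bed between -0.06 and 0.06 m and z of billet_a in the frame of vise_bed between -0.006 and 0.036 m) and angle between the x axis of billet_a and the y axis of vise, either way round below 0.12 rad and contact force between the fingers and billet_a below 0.1 N) and contact force between vise_jaw and billet_a above 15 N and linear speed of billet_a below 0.03 m/s) or ((x of billet_a in the frame of bin_floor between -0.112 and 0.112 m and y of billet_a in the frame of bin_floor between -0.142 and 0.142 m and z of billet_a in the frame of bin_floor between -0.005 and 0.1 m) and linear speed of billet_a below 0.03 m/s)) and ((((x of billet_b in the frame of vise_bed between -0.03 and 0.03 m and y of billet_b in the frame of vise_bed between -0.06 and 0.06 m and z of billet_b in the frame of vise_bed between -0.006 and 0.036 m) and angle between the x axis of billet_b and the y axis of vise, either way round below 0.12 rad and contact force between the fingers and billet_b below 0.1 N) and contact force between vise_jaw and billet_b above 15 N and linear speed of billet_b below 0.03 m/s) or ((x of billet_b in the frame of bin_floor between -0.112 and 0.112 m and y of billet_b in the frame of bin_floor between -0.142 and 0.142 m and z of billet_b in the frame of bin_floor between -0.005 and 0.1 m) and linear speed of billet_b below 0.03 m/s)) and ((((x of billet_c in the frame of vise_bed between -0.03 and 0.03 m and y of billet_c in the frame of vise_bed between -0.06 and 0.06 m and z of billet_c in the frame of vise_bed between -0.006 and 0.036 m) and angle between the x axis of billet_c and the y axis of vise, either way round below 0.12 rad and contact force between the fingers and billet_c below 0.1 N) and contact force between vise_jaw and billet_c above 15 N and linear speed of billet_c below 0.03 m/s) or ((x of billet_c in the frame of bin_floor between -0.112 and 0.112 m and y of billet_c in the frame of bin_floor between -0.142 and 0.142 m and z of billet_c in the frame of bin_floor between -0.005 and 0.1 m) and linear speed of billet_c below 0.03 m/s)) and x of offcut_a in the frame of bin_floor between -0.112 and 0.112 m and y of offcut_a in the frame of bin_floor between -0.142 and 0.142 m and z of offcut_a in the frame of bin_floor between -0.005 and 0.1 m and linear speed of each of offcut_a, offcut_b, offcut_c below 0.03 m/s and x of offcut_b in the frame of bin_floor between -0.112 and 0.112 m and y of offcut_b in the frame of bin_floor between -0.142 and 0.142 m and z of offcut_b in the frame of bin_floor between -0.005 and 0.1 m and x of offcut_c in the frame of bin_floor between -0.112 and 0.112 m and y of offcut_c in the frame of bin_floor between -0.142 and 0.142 m and z of offcut_c in the frame of bin_floor between -0.005 and 0.1 m and ((((x of billet_a in the frame of vise_bed between -0.03 and 0.03 m and y of billet_a in the frame of vise_bed between -0.06 and 0.06 m and z of billet_a in the frame of vise_bed between -0.006 and 0.036 m) and angle between the x axis of billet_a and the y axis of vise, either way round below 0.12 rad and contact force between the fingers and billet_a below 0.1 N) and contact force between vise_jaw and billet_a above 15 N and linear speed of billet_a below 0.03 m/s) or (((x of billet_b in the frame of vise_bed between -0.03 and 0.03 m and y of billet_b in the frame of vise_bed between -0.06 and 0.06 m and z of billet_b in the frame of vise_bed between -0.006 and 0.036 m) and angle between the x axis of billet_b and the y axis of vise, either way round below 0.12 rad and contact force between the fingers and billet_b below 0.1 N) and contact force between vise_jaw and billet_b above 15 N and linear speed of billet_b below 0.03 m/s) or (((x of billet_c in the frame of vise_bed between -0.03 and 0.03 m and y of billet_c in the frame of vise_bed between -0.06 and 0.06 m and z of billet_c in the frame of vise_bed between -0.006 and 0.036 m) and angle between the x axis of billet_c and the y axis of vise, either way round below 0.12 rad and contact force between the fingers and billet_c below 0.1 N) and contact force between vise_jaw and billet_c above 15 N and linear speed of billet_c below 0.03 m/s)) and value of joint tip_tray below 0.05 rad); the robot touches nothing.
It fails at once if another tool is shifted by more than 50 mm (distance of any of mallet, doming_block, v_block, punch_stand, burnisher, ring_mandrel from where it was at the start of the episode above 0.05 m).
Of offcut_a, offcut_b, offcut_c only 1 to 3 are there at a start; the rules pass over those that are not, and their reading is None.
At some moment in a run one of billet_a, billet_b, billet_c, offcut_a, offcut_b, offcut_c may be knocked a few centimetres aside while the robot is not near it.
Once in a run the grip may slacken for a moment while it holds something.
It also fails if it takes over 210 s, if anything falls off the work surface, if the arm or the gripper's body presses on something with over 40 N, if the wrist force passes 120 N, or if a joint passes its speed limit or range.

### The arm

A 7-joint arm with a two-finger parallel gripper is mounted at the origin on the work surface. World frame = base frame: x ahead of the robot, y to its left, z up, the work surface at z = 0. Lengths are in m, angles in rad, forces in N, time in s.
With the tool pointing down it reaches from about 0.425 to 0.925 m from the base axis. Payload 6.8 kg.
Tool frame: the origin (TCP) lies midway between the tips of the shut fingers; the grasp point (between the pads) lies 19 mm behind it (bot.hold_point_z is the distance from the TCP to the grasp point, in m); z points along the fingers, y is the line along which they close (so a half turn about z gives the same grasp; the last joint's range is limited). The gripper opens to 85 mm and grips with 20 to 120 N. Pads are 22 mm wide; open, the fingers measure 114 mm over their backs; the gripper's body (76 mm by 85 mm) begins 54 mm behind the grasp point. The pads swing forward as they close: fully open they stand 13 mm farther back than shut.
Start: joints at [-1.376, 0.477, 0.022, 1.555, -0.011, 1.109, -0.083], TCP at [0.201, 0.644, 0.231] pointing down, gripper open.
Joint ranges: [-2.96, 2.96], [-0.34, 2.1], [-1.41, 1.46], [0.24, 2.44], [-1.37, 4.51], [0.17, 1.92], [-2.96, 2.96]. Speed limits (rad/s): [2.39, 2.39, 3.14, 3.14, 3.14, 3.14, 3.14].

### API

Orientations are given as a unit quaternion [w, x, y, z].
In Python, from station import bot gives the robot as it stands. The module is installed in compiled form; this text tells all that it offers.
- The arm moves only by the tool step_arm, never from a script. Its argument "increments" is a list that holds one entry, the list of rows, each a list of 7 numbers: the opening, from -1 (shut) to 1 (fully open), then the shift along the tool's x, y, z in mm, then the turn, a rotation vector about the tool's x, y, z in degrees. In form: [[[grip, x, y, z, ax, ay, az], ...]]. A call has 1 to 10 rows; each row is the pose to reach, as a shift and turn from the pose commanded when the call began, along the tool's axes at that moment; what a row does not reach only later rows make up. A row lasts 1/12 s, in which the tool goes at most 41.7 mm and 7.16 degrees, less where a joint would pass 70% of its speed; a pose out of reach is approached as far as the arm can. A call with a gripper value outside its range is refused whole. The fingers move at their own pace and stop on an object; "force" is the grip in N (left out, the last holds). Time passes only in rows, so rows that repeat a pose let the fingers close. It gives the time, the measured TCP pose, the force, the opening and the grip force at its end, in the units of the state.
- bot.get_obs(): the state, without advancing time (a new reading comes with each control period).
- bot.read_camera(name): name is "side" or "top"; returns a dict with "image" (400x640x3 uint8, red, green, blue), "camera_matrix" (3x3 intrinsics, pixels), "dist" ([k1, k2, p1, p2, k3] as OpenCV has them; the pictures are not rectified), "R" (3x3) and "t" (3): a world point X has camera coordinates R X + t. Camera axes: x right, y down, z forward; pixel columns grow to the right and rows downward; lengths in m; the calibration is good to about 2 mm. A picture is of the moment at which its call begins. There is no depth.
- bot.hand_in(): hands the job in; it is judged then, once.
The state is a dict: "t": time; "q": joint angles; "joint_vel": joint speeds; "joint_torque": joint torques, N m; "eef_pos": TCP position; "tool_rot": TCP orientation; "contact_force": force on the tool from outside, world axes, zero at the start; "torque": the same for the moment, N m; "gripper_width": opening from 0.0 (shut) to 1.0 (fully open); "grasp_force": force on a finger pad.
Only numpy, scipy, OpenCV 4.12 (cv2) and the standard library are available. Lean on these libraries where they do the work, as an engineer would, in place of code of your own. Each camera call takes 0.05 s, during which the arm holds its last target. There are 200 camera calls.

## Working session

There is one attempt and no reset: what is moved stays moved. The work goes in short steps, Python scripts to look and compute and a tool call to move; the robot and the scene stay as the last step left them, time stands still between calls to the robot, and variables do not carry over. Pictures are saved under pics/ and viewed, at most 14 in all, crops included, and the job is handed in when it is done.

Besides the shell and the picture viewer there is one more tool, called after ">>>" as a command line: name --argument value ..., lists and objects as JSON in quotes. step_arm: Moves the arm, as the interface text tells. Its arguments: {"type":"object","properties":{"increments":{"type":"array"},"force":{"type":"number"}},"required":["increments"]}

```bash
mkdir -p pics; cat > h.py <<'E'
import numpy as np, cv2
from station import bot
def cam(n,save=None):
    c=bot.read_camera(n)
    if save: cv2.imwrite('pics/'+save,c['image'][:,:,::-1])
    return c
def ray(c,px,z):
    p=cv2.undistortPoints(np.array(px,float).reshape(-1,1,2),np.array(c['camera_matrix']),np.array(c['dist']))[:,0]
    R=np.array(c['R']);t=np.array(c['t']);C=-R.T@t
    d=np.c_[p,np.ones(len(p))]@R
    return C+d*((z-C[2])/d[:,2])[:,None]
def proj(c,X):
    R=np.array(c['R']);return cv2.projectPoints(np.array(X,float).reshape(-1,3),cv2.Rodrigues(R)[0],np.array(c['t']),np.array(c['camera_matrix']),np.array(c['dist']))[0][:,0]
E
python3 - <<'E'
from h import *
import pickle
for n in ('top','side'):
    c=cam(n,n+'0.png'); pickle.dump({k:np.array(v) for k,v in c.items()},open(n+'0.pkl','wb'))
    print(n,-np.array(c['R']).T@c['t'])
o=bot.get_obs();print(o)
E
```

```text
top [ 0.39907409 -0.05927052  1.20012346]
side [0.08424059 0.65272181 1.04660396]
{'t': 0.1, 'q': array([-1.37608888,  0.47771468,  0.02232602,  1.55636229, -0.01148525,
        1.10929702, -0.08310409]), 'joint_vel': array([-0.00055341, -0.00165285,  0.00028967, -0.00324679,  0.0002926 ,
       -0.00022436, -0.00022853]), 'joint_torque': array([ 4.55356625e-03, -5.97763717e+01,  1.61390070e+00, -2.81956941e+01,
        1.28446467e-02,  4.95192318e-03, -4.86120797e-06]), 'eef_pos': array([0.20113019, 0.64377301, 0.23042037]), 'tool_rot': array([-6.21280671e-05,  1.50807509e-01,  9.88562801e-01, -8.24318123e-04]), 'contact_force': array([-0.35497827,  0.64604263, -0.20980302]), 'torque': array([-0.02369017, -0.041046  , -0.02127656]), 'grasp_force': 0.0, 'gripper_width': 1.0013310730235716}
```

View pics/top0.png

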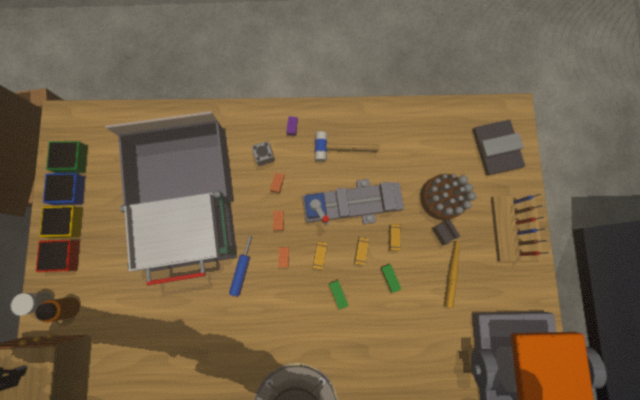

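View pics/side0.png

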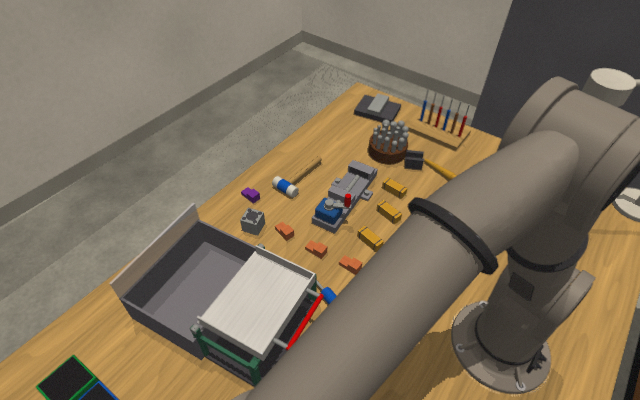

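```bash
cat > obj.py <<'E'
from h import *
def find(c,kind,z,roi=None):
    hsv=cv2.cvtColor(c['image'],cv2.COLOR_RGB2HSV)
    lo,hi={'brass':((19,150,120),(30,255,255)),'cop':((5,140,120),(15,255,255)),'red':((0,170,80),(4,255,255)),'cop2':((4,130,100),(13,255,255))}[kind]
    m=cv2.inRange(hsv,lo,hi); m=cv2.morphologyEx(m,cv2.MORPH_CLOSE,np.ones((5,5)))
    out=[]
    for k in cv2.findContours(m,0,2)[0]:
        if cv2.contourArea(k)<40: continue
        hull=cv2.convexHull(k)
        P=ray(c,k.reshape(-1,2),z)[:,:2]
        (cx,cy),(w,h),a=cv2.minAreaRect((P*1000).astype(np.float32))
        if w<h: w,h,a=h,w,a+90
        out.append((k.reshape(-1,2).mean(0).round(),(round(cx),round(cy)),round(w),round(h),round((a+90)%180-90,1)))
    return out
E
python3 - <<'E'
from obj import *
import pickle
c=pickle.load(open('top0.pkl','rb'));s=pickle.load(open('side0.pkl','rb'))
print(proj(c,[[0,0,0],[.5,0,0],[.5,.3,0],[.2,.64,.23]]))
print(c['R'])
for k,z in(('brass',.03),('cop',.028),('red',.12)):
  for o in find(c,k,z):print(k,*o)
im=cv2.resize(c['image'][110:310,100:420],(800,500),interpolation=cv2.INTER_CUBIC)
cv2.imwrite('pics/crop1.png',im[:,:,::-1])
E
```

```text
[[295.02347061 408.22968827]
 [292.91285644 232.98901977]
 [195.14725352 235.38584673]
 [ 10.67568214 362.32007918]]
[[-0.02545056 -0.99947245  0.0201763 ]
 [-0.98451141  0.02155727 -0.17399012]
 [ 0.17346339 -0.02429195 -0.98454068]]
brass [454. 273.] (365, -480) 198 23 -11.9
brass [320. 255.] (429, -81) 82 32 -12.7
brass [361. 252.] (439, -207) 82 33 -15.0
brass [397. 240.] (477, -312) 82 27 -3.3
brass [ 52. 221.] (552, 702) 96 93 -0.4
cop [553. 365.] (100, -743) 199 177 89.8
cop [175. 279.] (372, 347) 171 16 -83.5
cop [284. 254.] (427, 28) 59 33 -1.4
cop [ 46. 255.] (450, 704) 98 92 0.9
cop [278. 219.] (538, 43) 61 30 -0.5
cop [277. 181.] (658, 47) 61 35 -16.1
red [175. 278.] (376, 314) 150 8 -82.2
red [ 59. 253.] (447, 638) 80 79 -88.9
```

View pics/crop1.png

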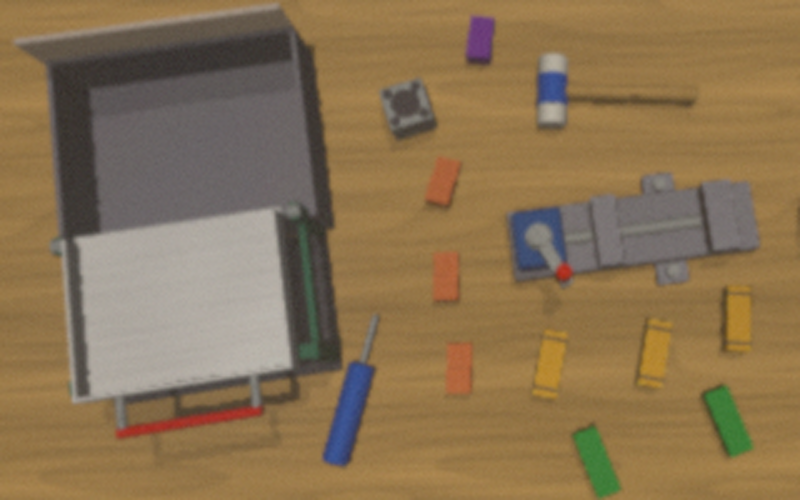

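```bash
python3 - <<'E'
from obj import *
import pickle
c=pickle.load(open('top0.pkl','rb'));s=pickle.load(open('side0.pkl','rb'))
a=cv2.resize(c['image'][172:232,295:411],None,fx=5,fy=5,interpolation=cv2.INTER_CUBIC)
b=cv2.resize(s['image'][155:285,235:415],None,fx=3,fy=3*.75,interpolation=cv2.INTER_CUBIC)
b=cv2.resize(s['image'][155:280,260:410],(360,300),interpolation=cv2.INTER_CUBIC)
d=cv2.resize(c['image'][170:290,115:245],(325,300),interpolation=cv2.INTER_CUBIC)
o=np.zeros((600,800,3),np.uint8);o[:300,:580]=a;o[300:,:360]=b;o[300:,370:695]=d
cv2.imwrite('pics/crop2.png',o[:,:,::-1])
E
```

```text
(no output)
```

View pics/crop2.png

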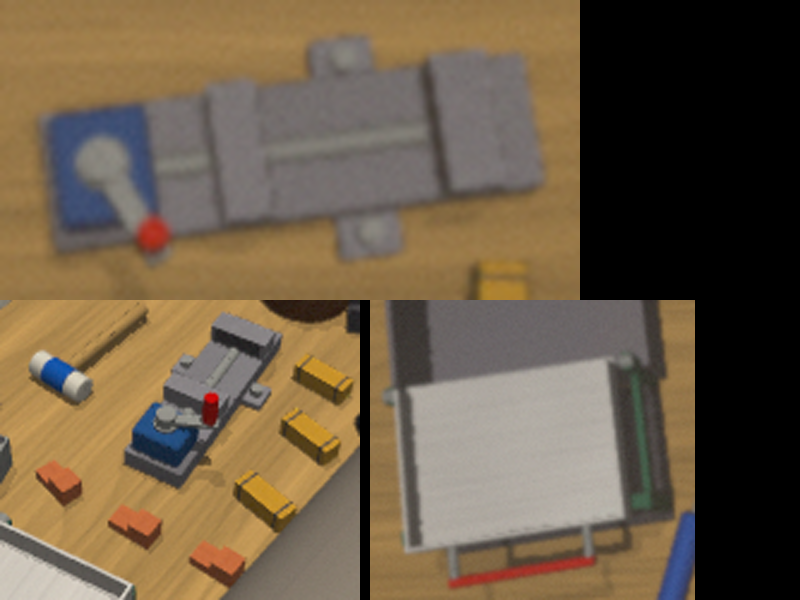

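```bash
python3 - <<'E'
from obj import *
import pickle
c=pickle.load(open('top0.pkl','rb'));s=pickle.load(open('side0.pkl','rb'))
f=lambda L,z:ray(c,np.array(L)/5+[295,172],z)[:,:2]*1000
def ang(p): d=p[1]-p[0]; return np.degrees(np.arctan2(d[1],d[0]))
fx=f([[447,190],[428,55]],.058);mv=f([[268,212],[257,82]],.058);mvl=f([[225,218],[210,85]],.058)
print('fixed',fx.round(),ang(fx),'mov',mv.round(),ang(mv),mvl.round())
print('base bottom L->R (z .03)',f([[60,252],[543,188]],.03).round(), ang(f([[543,188],[60,252]],.03)))
print('hub',f([[103,160]],.09),'knob',f([[153,234]],.129))
# side knob/hub
print('side knob top', ray(s,[[260+210/2.4,155+(395-300)/2.4]],.129)*1000)
g=lambda L,z:ray(c,np.array(L)/2.5+[115-148,170-120],z)[:,:2]*1000
h=g([[453,583],[594,562]],.153);print('handle',h.round(),ang(h),h.mean(0))
h=g([[388,393],[628,360]],.140);print('hinge side',h.round(),ang(h),h.mean(0))
h=g([[412,543],[625,515]],.135);print('front',h.round(),ang(h),h.mean(0))
b=cv2.resize(s['image'][215:280,270:370],(800,520),interpolation=cv2.INTER_CUBIC)
cv2.imwrite('pics/crop3.png',b[:,:,::-1])
E
```

```text
fixed [[ 557. -277.]
 [ 640. -270.]] 4.87548462308005 mov [[ 547. -169.]
 [ 626. -166.]] 2.630072701383621 [[ 544. -144.]
 [ 625. -137.]]
base bottom L->R (z .03) [[ 529.  -45.]
 [ 561. -342.]] 96.2657944090631
hub [[575.0929085  -71.41226193]] knob [[526.50848096 -97.90249006]]
side knob top [[528.79599229 -93.57711244 129.        ]]
handle [[365. 371.]
 [383. 226.]] -83.20674016686 [374.09799032 298.78276072]
hinge side [[570. 457.]
 [601. 198.]] -83.15440472625173 [585.71540841 327.89283881]
front [[408. 424.]
 [431. 199.]] -84.04844049920236 [419.71069941 311.71628116]
```

View pics/crop3.png

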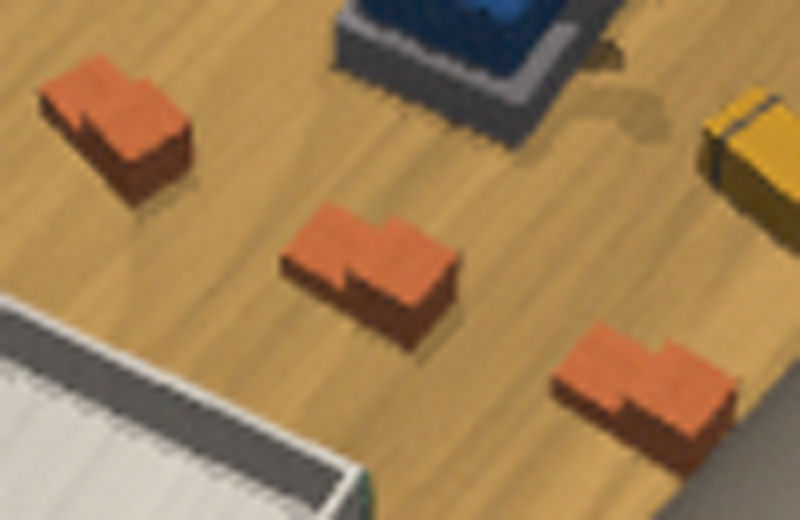

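```bash
cat > plan.py <<'E'
import sys
from h import *
# args: x,y,z,heading (mm,deg) waypoints; prints tool increments between successive waypoints, starting at measured pose
o=bot.get_obs();q=o['tool_rot'];w,x,y,z=q
tx=np.array([1-2*(y*y+z*z),2*(x*y+w*z),2*(x*z-w*y)])
cur=[*(o['eef_pos']*1000),np.degrees(np.arctan2(tx[1],tx[0]))]
print('t%.1f'%o['t'],'pose',np.round(cur,1),'tilt',np.round(tx[2],4),'F',np.round(o['contact_force'],1),'w',round(o['gripper_width'],3),'q',np.round(o['q'],2))
for a in sys.argv[1:]:
    n=[c if s=='_' else float(s) for s,c in zip(a.split(','),cur)]
    d=np.subtract(n,cur);d[3]=(d[3]+180)%360-180
    h=np.radians(cur[3]);c,s=np.cos(h),np.sin(h)
    print(np.round(n,1),'->',np.round([d[0]*c+d[1]*s,d[0]*s-d[1]*c,-d[2],-d[3]],1),'mm',round(np.linalg.norm(d[:3])))
    cur=n
E
python3 plan.py 380,430,230,165 480,130,220,167.3 429,-81,160,167.3 429,-81,3,167.3
```

```text
t0.1 pose [201.1 643.8 230.4 162.7] tilt -0.0001 F [-0.4  0.6 -0.2] w 1.001 q [-1.38  0.48  0.02  1.56 -0.01  1.11 -0.08]
[380. 430. 230. 165.] -> [-234.5 -150.7    0.4   -2.3] mm 279
[480.  130.  220.  167.3] -> [-174.2 -263.9   10.    -2.3] mm 316
[429.  -81.  160.  167.3] -> [   3.4 -217.    60.    -0. ] mm 225
[429.  -81.    3.  167.3] -> [  0.   0. 157.  -0.] mm 157
```

>>> step_arm --increments '[[[1,-234,-151,0,0,0,-2.3],[1,-234,-151,0,0,0,-2.3],[1,-234,-151,0,0,0,-2.3],[1,-234,-151,0,0,0,-2.3],[1,-234,-151,0,0,0,-2.3],[1,-234,-151,0,0,0,-2.3],[1,-234,-151,0,0,0,-2.3],[1,-234,-151,0,0,0,-2.3]]]'

```text
t: 0.77
eef_pos: [0.3852, 0.4234, 0.2312]
tool_rot: [0.001, 0.136, 0.991, -0.002]
contact_force: [1.1, -0.4, 0.7]
gripper_width: 0.998
grasp_force: 0.0
```

>>> step_arm --increments '[[[1,-174,-264,10,0,0,-2.3],[1,-174,-264,10,0,0,-2.3],[1,-174,-264,10,0,0,-2.3],[1,-174,-264,10,0,0,-2.3],[1,-174,-264,10,0,0,-2.3],[1,-174,-264,10,0,0,-2.3],[1,-174,-264,10,0,0,-2.3],[1,-174,-264,10,0,0,-2.3],[1,-174,-264,10,0,0,-2.3]]]'

```text
t: 1.52
eef_pos: [0.4802, 0.1239, 0.2211]
tool_rot: [0.0, 0.116, 0.993, -0.001]
contact_force: [-0.3, 0.3, -0.1]
gripper_width: 1.001
grasp_force: 0.0
```

>>> step_arm --increments '[[[1,3,-217,60,0,0,0],[1,3,-217,60,0,0,0],[1,3,-217,60,0,0,0],[1,3,-217,60,0,0,0],[1,3,-217,60,0,0,0],[1,3,-217,60,0,0,0],[1,3,-217,60,0,0,0],[1,3,-217,60,0,0,0]]]'

```text
t: 2.18
eef_pos: [0.428, -0.0807, 0.1611]
tool_rot: [-0.0, 0.112, 0.994, 0.0]
contact_force: [0.3, 1.0, -0.2]
gripper_width: 0.999
grasp_force: 0.0
```

```bash
python3 plan.py 429,-81,3,167.3
```

```text
t2.2 pose [428.  -80.7 161.1 167.2] tilt 0.0007 F [ 0.3  1.  -0.2] w 0.999 q [-0.3   0.18  0.38  2.19 -0.09  0.79  1.49]
[429.  -81.    3.  167.3] -> [-1.000e+00 -1.000e-01  1.581e+02 -1.000e-01] mm 158
```

>>> step_arm --increments '[[[1,-1,0,40,0,0,0],[1,-1,0,80,0,0,0],[1,-1,0,115,0,0,0],[1,-1,0,140,0,0,0],[1,-1,0,152,0,0,0],[1,-1,0,158,0,0,0],[1,-1,0,158,0,0,0]]]'

```text
t: 2.77
eef_pos: [0.4294, -0.0792, 0.0024]
tool_rot: [-0.001, 0.11, 0.994, 0.0]
contact_force: [-0.1, 0.2, 0.1]
gripper_width: 1.001
grasp_force: 0.0
```

>>> step_arm --increments '[[[-1,0,0,0,0,0,0],[-1,0,0,0,0,0,0],[-1,0,0,0,0,0,0],[-1,0,0,0,0,0,0],[-1,0,0,0,0,0,0],[-1,0,0,0,0,0,0],[-1,0,0,0,0,0,0],[-1,0,0,0,0,0,0]]]' --force 80

```text
t: 3.43
eef_pos: [0.43, -0.0807, 0.0043]
tool_rot: [0.001, 0.111, 0.994, 0.0]
contact_force: [-2.4, 1.0, 12.2]
gripper_width: 0.338
grasp_force: 79.0
```

>>> step_arm --increments '[[[-1,0,0,-20,0,0,0],[-1,0,0,-45,0,0,0],[-1,0,0,-80,0,0,0],[-1,0,0,-120,0,0,0],[-1,0,0,-150,0,0,0],[-1,0,0,-170,0,0,0],[-1,0,0,-170,0,0,0],[-1,0,0,-170,0,0,0],[-1,0,0,-170,0,0,0],[-1,0,0,-170,0,0,0]]]'

```text
t: 4.27
eef_pos: [0.428, -0.0809, 0.1719]
tool_rot: [-0.001, 0.111, 0.994, -0.0]
contact_force: [-0.4, 0.2, -2.6]
gripper_width: 0.335
grasp_force: 79.6
```

```bash
python3 plan.py; python3 -c "
from obj import *
for i in range(4):
    c=cam('top','t1.png' if i==3 else None); print(bot.get_obs()['contact_force'].round(2))
for k,z in(('brass',.03),('cop',.028)):
  for o in find(c,k,z):print(k,*o)
"
```

```text
t4.3 pose [428.  -80.9 171.9 167.2] tilt 0.0028 F [-0.4  0.2 -2.6] w 0.335 q [-0.34  0.16  0.42  2.18 -0.09  0.82  1.49]
[-0.18 -0.44 -1.36]
[-0.1   0.38 -1.56]
[-0.18  0.25 -2.28]
[ 0.2   0.55 -1.68]
brass [453. 277.] (365, -478) 197 23 -12.7
brass [362. 249.] (439, -207) 83 32 -10.9
brass [394. 238.] (478, -310) 79 30 -3.6
brass [ 51. 223.] (551, 702) 99 93 0.3
cop [553. 366.] (100, -743) 200 176 89.5
cop [177. 279.] (373, 346) 169 16 -82.2
cop [286. 254.] (428, 28) 62 33 -0.3
cop [ 47. 256.] (450, 704) 97 93 -0.3
cop [278. 219.] (538, 43) 61 30 -0.5
cop [278. 181.] (657, 47) 61 35 -16.9
```

```bash
python3 plan.py 465,140,220,180 455.7,371.5,220,187 455.7,371.5,146,187 455.7,371.5,220,187 465,140,220,175 439,-207,160,167.5
```

```text
t4.5 pose [428.6 -81.  172.4 167.2] tilt 0.0019 F [ 0.2  0.6 -1.7] w 0.336 q [-0.34  0.16  0.42  2.18 -0.09  0.82  1.49]
[465. 140. 220. 180.] -> [ 13.3 223.6 -47.6 -12.8] mm 229
[455.7 371.5 220.  187. ] -> [  9.3 231.5  -0.   -7. ] mm 232
[455.7 371.5 146.  187. ] -> [-0.  0. 74. -0.] mm 74
[455.7 371.5 220.  187. ] -> [ -0.   0. -74.  -0.] mm 74
[465. 140. 220. 175.] -> [  19.  -230.9   -0.    12. ] mm 232
[ 439.  -207.   160.   167.5] -> [  -4.3 -347.9   60.     7.5] mm 353
```

>>> step_arm --increments '[[[-1,13,224,-48,0,0,-12.8],[-1,13,224,-48,0,0,-12.8],[-1,13,224,-48,0,0,-12.8],[-1,13,224,-48,0,0,-12.8],[-1,13,224,-48,0,0,-12.8],[-1,13,224,-48,0,0,-12.8],[-1,13,224,-48,0,0,-12.8]]]'

```text
t: 5.05
eef_pos: [0.4668, 0.1467, 0.2218]
tool_rot: [0.001, -0.004, 1.0, 0.001]
contact_force: [0.5, -0.2, -1.4]
gripper_width: 0.334
grasp_force: 79.7
```

>>> step_arm --increments '[[[-1,9,231,0,0,0,-7],[-1,9,231,0,0,0,-7],[-1,9,231,0,0,0,-7],[-1,9,231,0,0,0,-7],[-1,9,231,0,0,0,-7],[-1,9,231,0,0,0,-7],[-1,9,231,0,0,0,-7],[-1,9,231,0,0,0,-7]]]'

```text
t: 5.72
eef_pos: [0.4561, 0.3721, 0.22]
tool_rot: [-0.001, -0.063, 0.998, -0.001]
contact_force: [-0.2, -0.8, -1.4]
gripper_width: 0.337
grasp_force: 79.8
```

>>> step_arm --increments '[[[-1,0,0,30,0,0,0],[-1,0,0,55,0,0,0],[-1,0,0,68,0,0,0],[-1,0,0,74,0,0,0],[-1,0,0,74,0,0,0]]]'

```text
t: 6.13
eef_pos: [0.4567, 0.3688, 0.1457]
tool_rot: [-0.001, -0.06, 0.998, -0.002]
contact_force: [0.2, -0.5, -1.8]
gripper_width: 0.334
grasp_force: 79.8
```

```bash
python3 plan.py
```

```text
t6.1 pose [ 456.7  368.8  145.7 -173.1] tilt 0.0025 F [ 0.2 -0.5 -1.8] w 0.334 q [-0.87  0.43  0.11  1.85 -0.06  0.86  0.96]
```

Release, retreat, go to the second billet (heading 168).

>>> step_arm --increments '[[[0,0,0,0,0,0,0],[0,0,0,0,0,0,0],[0,0,0,0,0,0,0],[0,0,0,0,0,0,0],[0,0,0,-37,0,0,0],[0,0,0,-74,0,0,0],[0,0,0,-74,0,0,0]]]'

```text
t: 6.72
eef_pos: [0.4601, 0.3742, 0.2291]
tool_rot: [0.005, -0.061, 0.998, 0.004]
contact_force: [1.5, 1.4, 0.6]
gripper_width: 0.5
grasp_force: 0.0
```

>>> step_arm --increments '[[[1,19,-231,0,0,0,12],[1,19,-231,0,0,0,12],[1,19,-231,0,0,0,12],[1,19,-231,0,0,0,12],[1,19,-231,0,0,0,12],[1,19,-231,0,0,0,12],[1,19,-231,0,0,0,12]]]'

```text
t: 7.3
eef_pos: [0.4668, 0.1335, 0.2221]
tool_rot: [0.001, 0.047, 0.999, -0.0]
contact_force: [0.3, 0.5, 0.1]
gripper_width: 1.003
grasp_force: 0.0
```

>>> step_arm --increments '[[[1,-4,-348,60,0,0,7.5],[1,-4,-348,60,0,0,7.5],[1,-4,-348,60,0,0,7.5],[1,-4,-348,60,0,0,7.5],[1,-4,-348,60,0,0,7.5],[1,-4,-348,60,0,0,7.5],[1,-4,-348,60,0,0,7.5],[1,-4,-348,60,0,0,7.5],[1,-4,-348,60,0,0,7.5],[1,-4,-348,60,0,0,7.5]]]'

```text
t: 8.13
eef_pos: [0.4397, -0.212, 0.1614]
tool_rot: [0.001, 0.112, 0.994, -0.001]
contact_force: [-0.0, 0.0, 0.0]
gripper_width: 1.0
grasp_force: 0.0
```

```bash
python3 plan.py 439,-207,6,167.5; python3 -c "
from obj import *
c=cam('top','t2.png')
for k,z in(('brass',.03),('cop',.028)):
  for o in find(c,k,z):print(k,*o)
"
```

```text
t8.1 pose [ 439.7 -212.   161.4  167.2] tilt -0.0013 F [-0.  0.  0.] w 1.0 q [-0.1   0.28  0.49  2.09 -0.18  0.81  1.85]
[ 439.  -207.     6.   167.5] -> [  1.8   4.7 155.4  -0.3] mm 156
brass [452. 277.] (367, -479) 199 23 -12.7
brass [151. 250.] (463, 422) 84 30 9.1
brass [ 56. 221.] (552, 702) 96 93 0.3
cop [555. 364.] (100, -742) 199 177 89.7
cop [176. 279.] (373, 347) 172 17 -82.2
cop [285. 254.] (428, 28) 62 33 -0.3
cop [ 50. 258.] (450, 703) 97 93 -0.3
cop [278. 220.] (538, 43) 62 30 -0.5
cop [277. 181.] (657, 47) 61 34 -16.1
```

>>> step_arm --increments '[[[1,0,0,40,0,0,0],[1,0,0,80,0,0,0],[1,0,0,115,0,0,0],[1,0,0,140,0,0,0],[1,0,0,150,0,0,0],[1,0,0,154,0,0,0],[1,0,0,154,0,0,0]]]'

```text
t: 8.77
eef_pos: [0.441, -0.2064, 0.0075]
tool_rot: [0.0, 0.108, 0.994, 0.0]
contact_force: [-0.3, 1.7, 0.6]
gripper_width: 0.999
grasp_force: 0.0
```

>>> step_arm --increments '[[[-1,0,0,0,0,0,0],[-1,0,0,0,0,0,0],[-1,0,0,0,0,0,0],[-1,0,0,0,0,0,0],[-1,0,0,0,0,0,0],[-1,0,0,0,0,0,0],[-1,0,0,0,0,0,0],[-1,0,0,0,0,0,0]]]' --force 80

```text
t: 9.43
eef_pos: [0.441, -0.2074, 0.0084]
tool_rot: [0.001, 0.108, 0.994, 0.0]
contact_force: [-1.7, 2.3, 10.5]
gripper_width: 0.332
grasp_force: 79.0
```

>>> step_arm --increments '[[[-1,0,0,-20,0,0,0],[-1,0,0,-45,0,0,0],[-1,0,0,-80,0,0,0],[-1,0,0,-120,0,0,0],[-1,0,0,-150,0,0,0],[-1,0,0,-170,0,0,0],[-1,0,0,-170,0,0,0],[-1,0,0,-170,0,0,0],[-1,0,0,-170,0,0,0],[-1,0,0,-170,0,0,0]]]'

```text
t: 10.27
eef_pos: [0.4391, -0.2067, 0.1758]
tool_rot: [-0.001, 0.108, 0.994, 0.0]
contact_force: [0.8, -0.3, -1.9]
gripper_width: 0.334
grasp_force: 79.8
```

```bash
python3 -c "
from obj import *
for i in range(4):
    c=cam('side'); print(bot.get_obs()['contact_force'].round(2))
"; python3 plan.py  460,80,220,175 470.9,248.4,220,187 _,_,148,_; python3 plan.py 593,-224,200,96.3 593,-224,100,96.3 593,-224,38,96.3
```

```text
[ 0.08 -0.18 -2.08]
[ 0.04  0.03 -1.5 ]
[ 0.15 -0.43 -1.01]
[ 0.19 -0.3  -2.38]
t10.5 pose [ 439.6 -207.1  176.3  167.5] tilt 0.002 F [ 0.2 -0.3 -2.4] w 0.334 q [-0.13  0.25  0.52  2.08 -0.16  0.85  1.84]
[460.  80. 220. 175.] -> [ 42.1 284.8 -43.7  -7.5] mm 291
[470.9 248.4 220.  187. ] -> [  3.8 168.7  -0.  -12. ] mm 169
[470.9 248.4 148.  187. ] -> [-0.  0. 72. -0.] mm 72
t10.5 pose [ 439.6 -207.1  176.3  167.5] tilt 0.002 F [ 0.2 -0.3 -2.4] w 0.334 q [-0.13  0.25  0.52  2.08 -0.16  0.85  1.84]
[ 593.  -224.   200.    96.3] -> [-153.4   16.6  -23.7   71.2] mm 156
[ 593.  -224.   100.    96.3] -> [  0.   0. 100.  -0.] mm 100
[ 593.  -224.    38.    96.3] -> [ 0.  0. 62. -0.] mm 62
```

>>> step_arm --increments '[[[-1,42,285,-44,0,0,-7.5],[-1,42,285,-44,0,0,-7.5],[-1,42,285,-44,0,0,-7.5],[-1,42,285,-44,0,0,-7.5],[-1,42,285,-44,0,0,-7.5],[-1,42,285,-44,0,0,-7.5],[-1,42,285,-44,0,0,-7.5],[-1,42,285,-44,0,0,-7.5],[-1,42,285,-44,0,0,-7.5]]]'

```text
t: 11.22
eef_pos: [0.4608, 0.0828, 0.2212]
tool_rot: [0.0, 0.04, 0.999, 0.0]
contact_force: [0.6, -0.7, -2.5]
gripper_width: 0.332
grasp_force: 80.0
```

>>> step_arm --increments '[[[-1,4,169,0,0,0,-12],[-1,4,169,0,0,0,-12],[-1,4,169,0,0,0,-12],[-1,4,169,0,0,0,-12],[-1,4,169,0,0,0,-12],[-1,4,169,0,0,0,-12],[-1,4,169,0,0,0,-12],[-1,4,169,0,0,0,-12]]]'

```text
t: 11.88
eef_pos: [0.4716, 0.2461, 0.2208]
tool_rot: [-0.0, -0.06, 0.998, -0.001]
contact_force: [0.0, 0.6, -1.6]
gripper_width: 0.332
grasp_force: 80.0
```

>>> step_arm --increments '[[[-1,0,0,30,0,0,0],[-1,0,0,55,0,0,0],[-1,0,0,66,0,0,0],[-1,0,0,72,0,0,0],[-1,0,0,72,0,0,0]]]'

```text
t: 12.3
eef_pos: [0.471, 0.2474, 0.1485]
tool_rot: [-0.001, -0.061, 0.998, -0.001]
contact_force: [-0.2, 0.1, -1.1]
gripper_width: 0.328
grasp_force: 80.1
```

```bash
python3 plan.py _,_,220,187 460,50,220,178 477,-312,160,176.5 _,_,6,176.5; python3 -c "
from obj import *
c=cam('top','t3.png')
for k,z in(('brass',.03),('cop',.028)):
  for o in find(c,k,z):print(k,*o)
"
```

```text
t12.3 pose [ 471.   247.4  148.5 -173. ] tilt 0.0018 F [-0.2  0.1 -1.1] w 0.328 q [-0.75  0.35  0.18  1.98 -0.08  0.82  1.17]
[471.  247.4 220.  187. ] -> [ -0.    0.  -71.5  -0. ] mm 71
[460.  50. 220. 178.] -> [  35.  -194.6   -0.     9. ] mm 198
[ 477.  -312.   160.   176.5] -> [ -29.6 -361.2   60.     1.5] mm 367
[ 477.  -312.     6.   176.5] -> [  0.   0. 154.  -0.] mm 154
brass [452. 276.] (365, -478) 197 24 -11.6
brass [393. 236.] (478, -310) 79 31 -3.3
brass [ 54. 220.] (552, 702) 96 93 -0.4
cop [553. 368.] (100, -742) 199 177 89.8
cop [285. 254.] (428, 28) 62 33 -0.3
cop [ 50. 254.] (450, 703) 97 93 -0.3
cop [278. 218.] (538, 43) 61 30 -0.5
cop [277. 182.] (657, 46) 61 34 -18.3
```

>>> step_arm --increments '[[[0,0,0,0,0,0,0],[0,0,0,0,0,0,0],[0,0,0,0,0,0,0],[0,0,0,0,0,0,0],[0,0,0,-36,0,0,0],[0,0,0,-72,0,0,0],[0,0,0,-72,0,0,0]]]'

```text
t: 12.93
eef_pos: [0.4748, 0.2508, 0.2281]
tool_rot: [0.005, -0.061, 0.998, 0.003]
contact_force: [-0.1, 0.9, -0.5]
gripper_width: 0.501
grasp_force: 0.0
```

>>> step_arm --increments '[[[1,35,-195,0,0,0,9],[1,35,-195,0,0,0,9],[1,35,-195,0,0,0,9],[1,35,-195,0,0,0,9],[1,35,-195,0,0,0,9],[1,35,-195,0,0,0,9],[1,35,-195,0,0,0,9]]]'

```text
t: 13.52
eef_pos: [0.4606, 0.0493, 0.2218]
tool_rot: [0.001, 0.019, 1.0, 0.0]
contact_force: [0.9, 0.2, -0.5]
gripper_width: 1.002
grasp_force: 0.0
```

>>> step_arm --increments '[[[1,-30,-361,60,0,0,1.5],[1,-30,-361,60,0,0,1.5],[1,-30,-361,60,0,0,1.5],[1,-30,-361,60,0,0,1.5],[1,-30,-361,60,0,0,1.5],[1,-30,-361,60,0,0,1.5],[1,-30,-361,60,0,0,1.5],[1,-30,-361,60,0,0,1.5],[1,-30,-361,60,0,0,1.5],[1,-30,-361,60,0,0,1.5]]]'

```text
t: 14.35
eef_pos: [0.4778, -0.3173, 0.1608]
tool_rot: [0.0, 0.033, 0.999, -0.002]
contact_force: [-0.8, 0.7, 0.4]
gripper_width: 0.998
grasp_force: 0.0
```

```bash
python3 plan.py 477,-311,6,176.5
```

```text
t14.3 pose [ 477.8 -317.3  160.8  176.2] tilt -0.0002 F [-0.8  0.7  0.4] w 0.998 q [ 0.09  0.42  0.5   1.9  -0.25  0.88  2.22]
[ 477.  -311.     6.   176.5] -> [  1.2   6.2 154.8  -0.3] mm 155
```

>>> step_arm --increments '[[[1,0,1,40,0,0,0],[1,0,1,80,0,0,0],[1,0,1,115,0,0,0],[1,0,1,140,0,0,0],[1,0,1,150,0,0,0],[1,0,1,154,0,0,0],[1,0,1,154,0,0,0]]]'

```text
t: 14.93
eef_pos: [0.479, -0.3092, 0.0072]
tool_rot: [-0.0, 0.03, 1.0, 0.0]
contact_force: [0.9, 0.0, 0.3]
gripper_width: 0.999
grasp_force: 0.0
```

>>> step_arm --increments '[[[-1,0,0,0,0,0,0],[-1,0,0,0,0,0,0],[-1,0,0,0,0,0,0],[-1,0,0,0,0,0,0],[-1,0,0,0,0,0,0],[-1,0,0,0,0,0,0],[-1,0,0,0,0,0,0],[-1,0,0,0,0,0,0]]]' --force 110

```text
t: 15.6
eef_pos: [0.4789, -0.3099, 0.0086]
tool_rot: [0.001, 0.03, 1.0, 0.0]
contact_force: [-1.7, 1.9, 10.0]
gripper_width: 0.329
grasp_force: 109.1
```

>>> step_arm --increments '[[[-1,0,0,-20,0,0,0],[-1,0,0,-45,0,0,0],[-1,0,0,-80,0,0,0],[-1,0,0,-120,0,0,0],[-1,0,0,-150,0,0,0],[-1,0,0,-150,0,0,0],[-1,0,0,-150,0,0,0],[-1,0,0,-150,0,0,0],[-1,0,0,-150,0,0,0],[-1,0,0,-150,0,0,0]]]'

```text
t: 16.43
eef_pos: [0.4769, -0.309, 0.1552]
tool_rot: [-0.002, 0.03, 1.0, 0.001]
contact_force: [-0.3, -0.4, -5.8]
gripper_width: 0.326
grasp_force: 110.6
```

```bash
python3 -c "
from obj import *
for i in range(4):
    c=cam('side'); print(bot.get_obs()['contact_force'].round(2))
";  python3 plan.py 593,-224,155,96.3 593,-224,90,96.3 593,-224,39,96.3
```

```text
[ 0.53  0.09 -5.75]
[ 0.15  0.23 -5.29]
[-0.87  0.08 -5.63]
[-0.03  0.39 -5.21]
t16.6 pose [ 477.8 -309.7  156.4  176.5] tilt 0.0015 F [-0.   0.4 -5.2] w 0.329 q [ 0.07  0.42  0.5   1.91 -0.26  0.87  2.22]
[ 593.  -224.   155.    96.3] -> [-109.8   92.5    1.4   80.2] mm 144
[ 593.  -224.    90.    96.3] -> [ 0.  0. 65. -0.] mm 65
[ 593.  -224.    39.    96.3] -> [ 0.  0. 51. -0.] mm 51
```

>>> step_arm --increments '[[[-1,-20,15,0,0,0,7],[-1,-50,40,0,0,0,14],[-1,-85,70,0,0,0,21],[-1,-110,92,0,0,0,28],[-1,-110,92,0,0,0,35],[-1,-110,92,0,0,0,40],[-1,-110,92,0,0,0,40]]]'

```text
t: 17.22
eef_pos: [0.594, -0.2235, 0.1564]
tool_rot: [-0.001, 0.37, 0.929, -0.0]
contact_force: [-0.4, 0.1, -4.4]
gripper_width: 0.328
grasp_force: 110.6
```

>>> step_arm --increments '[[[-1,0,0,0,0,0,7],[-1,0,0,0,0,0,14],[-1,0,0,0,0,0,21],[-1,0,0,0,0,0,28],[-1,0,0,0,0,0,35],[-1,0,0,0,0,0,40],[-1,0,0,0,0,0,40],[-1,0,0,0,0,0,40]]]'

```text
t: 17.88
eef_pos: [0.5932, -0.2249, 0.157]
tool_rot: [-0.0, 0.664, 0.748, -0.0]
contact_force: [0.2, 0.1, -6.3]
gripper_width: 0.328
grasp_force: 110.5
```

```bash
python3 plan.py 593,-224,75,96.3 593,-224,39,96.3; python3 - <<'E'
from h import *
c=cam('top');s=cam('side')
a=cv2.resize(c['image'][165:285,290:420],(520,480),interpolation=cv2.INTER_CUBIC)
b=cv2.resize(s['image'][125:245,310:380],(280,480),interpolation=cv2.INTER_CUBIC)
cv2.imwrite('pics/v1.png',np.hstack([a,b])[:,:,::-1])
E
```

```text
t17.9 pose [ 593.2 -224.9  157.    96.8] tilt -0.0 F [ 0.2  0.1 -6.3] w 0.328 q [-0.31  0.62  0.83  1.77 -0.54  1.    0.85]
[ 593.  -224.    75.    96.3] -> [ 0.9 -0.1 82.   0.5] mm 82
[ 593.  -224.    39.    96.3] -> [ 0.  0. 36. -0.] mm 36
```

View pics/v1.png

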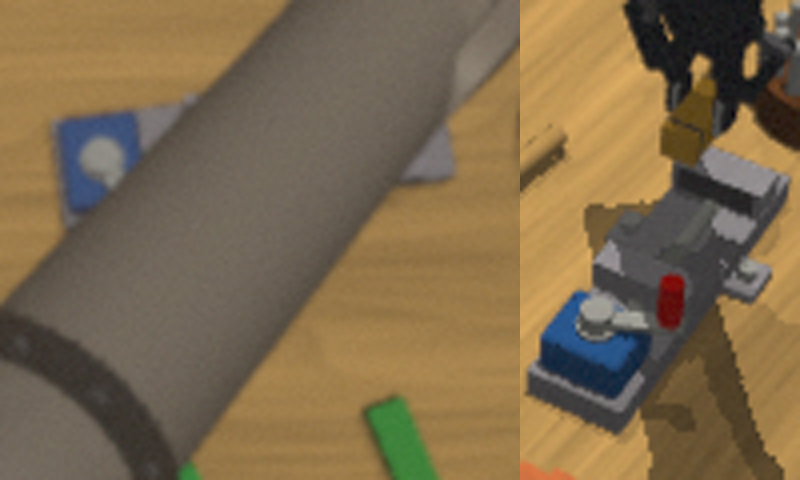

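The side view shows the billet at (690,130), held flat and aligned above the vise gap, with the fixed jaw at (730,180) behind it. Descending.

>>> step_arm --increments '[[[-1,1,0,40,0,0,0.5],[-1,1,0,75,0,0,0.5],[-1,1,0,95,0,0,0.5],[-1,1,0,108,0,0,0.5],[-1,1,0,114,0,0,0.5],[-1,1,0,114,0,0,0.5]]]'

```text
t: 18.48
eef_pos: [0.5932, -0.2237, 0.0427]
tool_rot: [-0.0, 0.669, 0.744, -0.0]
contact_force: [0.1, 0.7, -5.1]
gripper_width: 0.324
grasp_force: 110.3
```

>>> step_arm --increments '[[[-1,0,0,1.5,0,0,0],[-1,0,0,3,0,0,0],[-1,0,0,4,0,0,0],[-1,0,0,4,0,0,0]]]'

```text
t: 18.82
eef_pos: [0.594, -0.2237, 0.0401]
tool_rot: [0.001, 0.669, 0.744, 0.0]
contact_force: [-0.2, 0.3, -5.1]
gripper_width: 0.325
grasp_force: 110.3
```

```bash
python3 plan.py
```

```text
t18.8 pose [ 594.  -223.7   40.1   96.1] tilt -0.0003 F [-0.2  0.3 -5.1] w 0.325 q [-0.23  0.76  0.7   1.83 -0.67  0.81  0.93]
```

>>> step_arm --increments '[[[-1,0,0,1,0,0,0],[-1,0,0,2,0,0,0],[-1,0,0,2,0,0,0],[0,0,0,2,0,0,0],[0,0,0,2,0,0,0],[0,0,0,2,0,0,0],[0,0,0,2,0,0,0]]]'

```text
t: 19.4
eef_pos: [0.5938, -0.2238, 0.0376]
tool_rot: [0.0, 0.669, 0.743, 0.0]
contact_force: [0.2, 0.1, -0.3]
gripper_width: 0.502
grasp_force: 0.0
```

>>> step_arm --increments '[[[0,0,0,-15,0,0,0],[0,0,0,-50,0,0,0],[0,0,0,-90,0,0,0],[0,0,0,-130,0,0,0],[0,0,0,-160,0,0,0],[0,0,0,-160,0,0,0]]]'

```text
t: 19.9
eef_pos: [0.5964, -0.2263, 0.2053]
tool_rot: [0.005, 0.669, 0.743, 0.002]
contact_force: [1.2, -0.4, 0.9]
gripper_width: 0.498
grasp_force: 0.0
```

```bash
python3 plan.py; python3 - <<'E'
from h import *
c=cam('top');s=cam('side')
a=cv2.resize(c['image'][165:285,290:420],(520,480),interpolation=cv2.INTER_CUBIC)
b=cv2.resize(s['image'][125:245,310:380],(280,480),interpolation=cv2.INTER_CUBIC)
cv2.imwrite('pics/v2.png',np.hstack([a,b])[:,:,::-1])
E
```

```text
t19.9 pose [ 596.4 -226.3  205.3   96. ] tilt -0.0045 F [ 1.2 -0.4  0.9] w 0.498 q [-0.34  0.57  0.88  1.73 -0.5   1.07  0.81]
```

View pics/v2.png

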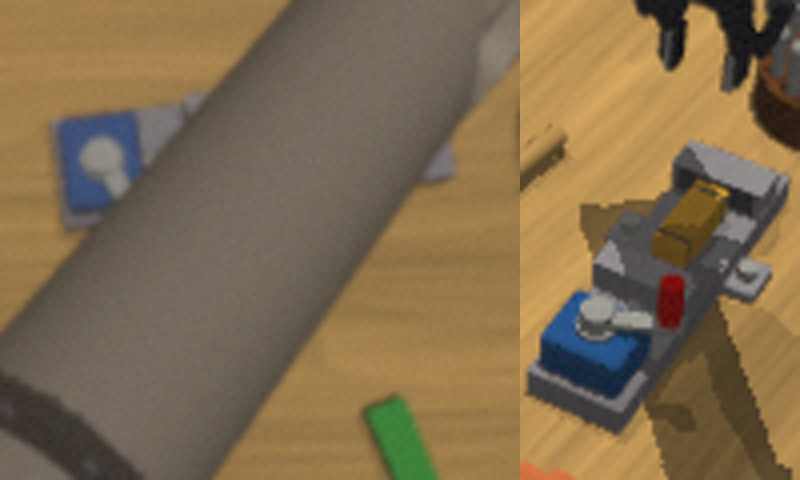

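```bash
python3 plan.py 527.5,-96,180,96.1 527.5,-96,94,96.1; cat > crank.py <<'E'
import sys
from h import *
o=bot.get_obs();p=o['eef_pos'][:2]*1000
w,x,y,z=o['tool_rot'];h=np.arctan2(2*(x*y+w*z),1-2*(y*y+z*z))
hub=np.array([575,-71.4]);d=p-hub;ph=np.degrees(np.arctan2(d[1],d[0]))
print('t',round(o['t'],1),'r',np.hypot(*d).round(1),'phi',ph.round(1),'F',o['contact_force'].round(1),'w',o['gripper_width'].round(3),'z',o['eef_pos'][2].round(4))
n,st=int(sys.argv[1]),float(sys.argv[2])
ph0=float(sys.argv[3]) if len(sys.argv)>3 else ph
e0=np.array([np.cos(np.radians(ph0)),np.sin(np.radians(ph0))])*55
tx=np.array([np.cos(h),np.sin(h)]);ty=np.array([np.sin(h),-np.cos(h)])
for k in range(0,n,10):
    r=[];b=None
    a0=np.radians(ph0-k*st);base=55*np.array([np.cos(a0),np.sin(a0)])
    for i in range(k+1,min(k+10,n)+1):
        a=np.radians(ph0-i*st);v=55*np.array([np.cos(a),np.sin(a)])-base
        r.append((int(round(v@tx)),int(round(v@ty))))
    print(k,r)
E
python3 crank.py 40 10 207.4
```

```text
t20.0 pose [ 594.2 -224.1  199.6   96. ] tilt -0.0008 F [ 0.3  1.3 -0.6] w 0.503 q [-0.34  0.58  0.87  1.73 -0.5   1.06  0.81]
[527.5 -96.  180.   96.1] -> [ 1.344e+02 -5.290e+01  1.960e+01 -1.000e-01] mm 146
[527.5 -96.   94.   96.1] -> [ 0.  0. 86. -0.] mm 86Traceback (most recent call last):
  File "crank.py", line 6, in <module>
    print('t',round(o['t'],1),'r',np.hypot(*d).round(1),'phi',ph.round(1),'F',o['contact_force'].round(1),'w',o['gripper_width'].round(3),'z',o['eef_pos'][2].round(4))
                                                                                                              ^^^^^^^^^^^^^^^^^^^^^^^^
AttributeError: 'float' object has no attribute 'round'
```

>>> step_arm --increments '[[[0,134,-53,20,0,0,0],[0,134,-53,20,0,0,0],[0,134,-53,20,0,0,0],[0,134,-53,20,0,0,0],[0,134,-53,20,0,0,0],[0,134,-53,20,0,0,0]]]'

```text
t: 20.5
eef_pos: [0.5257, -0.0944, 0.1765]
tool_rot: [-0.001, 0.668, 0.744, -0.0]
contact_force: [0.6, -1.7, 0.1]
gripper_width: 0.503
grasp_force: 0.0
```

>>> step_arm --increments '[[[0,0,0,20,0,0,0],[0,0,0,45,0,0,0],[0,0,0,65,0,0,0],[0,0,0,80,0,0,0],[0,0,0,86,0,0,0],[0,0,0,86,0,0,0]]]'

```text
t: 21.0
eef_pos: [0.526, -0.0973, 0.0901]
tool_rot: [-0.001, 0.669, 0.743, -0.001]
contact_force: [0.3, -0.9, 1.0]
gripper_width: 0.498
grasp_force: 0.0
```

>>> step_arm --increments '[[[-1,0,0,0,0,0,0],[-1,0,0,0,0,0,0],[-1,0,0,0,0,0,0],[-1,0,0,0,0,0,0],[-1,0,0,0,0,0,0],[-1,0,0,0,0,0,0]]]' --force 60

```text
t: 21.5
eef_pos: [0.5293, -0.0966, 0.0927]
tool_rot: [0.003, 0.669, 0.744, 0.001]
contact_force: [5.9, -1.8, -5.2]
gripper_width: 0.206
grasp_force: 58.6
```

```bash
sed -i "s/o\['gripper_width'\].round(3)/round(o['gripper_width'],3)/" crank.py; python3 plan.py; python3 crank.py 40 10 207.4
```

```text
t21.5 pose [529.3 -96.6  92.7  96.1] tilt -0.0022 F [ 5.9 -1.8 -5.2] w 0.206 q [-0.54  0.56  0.8   2.04 -0.58  0.77  0.72]
t 21.5 r 52.2 phi -151.1 F [ 5.9 -1.8 -5.2] w 0.206 z 0.0927
0 [(9, -3), (19, -4), (28, -3), (38, -1), (46, 3), (54, 8), (61, 15), (67, 23), (71, 31), (74, 40)]
10 [(1, 10), (0, 19), (-2, 28), (-6, 37), (-11, 45), (-18, 52), (-25, 58), (-34, 62), (-43, 65), (-53, 66)]
20 [(-10, -1), (-19, -3), (-28, -7), (-36, -12), (-43, -19), (-48, -26), (-53, -35), (-55, -44), (-56, -54), (-56, -63)]
30 [(2, -9), (6, -18), (11, -26), (18, -33), (26, -39), (34, -43), (44, -46), (53, -47), (63, -46), (72, -44)]
```

>>> step_arm --increments '[[[-1,9,-3,0,0,0,0],[-1,19,-4,0,0,0,0],[-1,28,-3,0,0,0,0],[-1,38,-1,0,0,0,0],[-1,46,3,0,0,0,0],[-1,54,8,0,0,0,0],[-1,61,15,0,0,0,0],[-1,67,23,0,0,0,0],[-1,71,31,0,0,0,0],[-1,74,40,0,0,0,0]]]'

```text
t: 22.33
eef_pos: [0.5579, -0.0192, 0.0925]
tool_rot: [-0.0, 0.669, 0.743, -0.001]
contact_force: [-4.9, -4.0, 6.7]
gripper_width: 0.207
grasp_force: 61.6
```

```bash
python3 crank.py 1 10;  python3 - <<'E'
from h import *
s=cam('side')
b=cv2.resize(s['image'][125:245,290:400],(440,480),interpolation=cv2.INTER_CUBIC)
cv2.imwrite('pics/v3.png',b[:,:,::-1])
E
```

```text
t 22.3 r 54.9 phi 108.2 F [-4.9 -4.   6.7] w 0.207 z 0.0925
0 [(1, 10)]
```

View pics/v3.png

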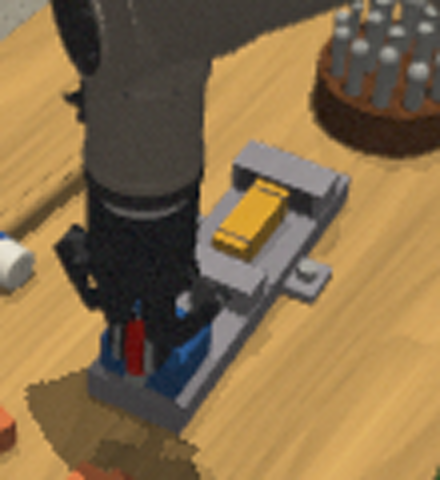

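The gripper holds the knob (135,345) and the jaw (235,275) has moved towards the billet (250,220); forces are low. Continuing the turn.

>>> step_arm --increments '[[[-1,1,10,0,0,0,0],[-1,0,19,0,0,0,0],[-1,-2,28,0,0,0,0],[-1,-6,37,0,0,0,0],[-1,-11,45,0,0,0,0],[-1,-18,52,0,0,0,0],[-1,-25,58,0,0,0,0],[-1,-34,62,0,0,0,0],[-1,-43,65,0,0,0,0],[-1,-53,66,0,0,0,0]]]'

```text
t: 23.22
eef_pos: [0.6319, -0.0607, 0.0926]
tool_rot: [-0.0, 0.668, 0.745, 0.002]
contact_force: [2.1, 6.9, 2.4]
gripper_width: 0.209
grasp_force: 61.1
```

>>> step_arm --increments '[[[-1,-10,-1,0,0,0,0],[-1,-19,-3,0,0,0,0],[-1,-28,-7,0,0,0,0],[-1,-36,-12,0,0,0,0],[-1,-43,-19,0,0,0,0],[-1,-48,-26,0,0,0,0],[-1,-53,-35,0,0,0,0],[-1,-55,-44,0,0,0,0],[-1,-56,-54,0,0,0,0]]]'

```text
t: 23.97
eef_pos: [0.5849, -0.1251, 0.0927]
tool_rot: [0.003, 0.668, 0.744, 0.002]
contact_force: [6.1, 2.0, -2.9]
gripper_width: 0.202
grasp_force: 60.3
```

```bash
python3 crank.py 10 8 ; python3 plan.py
```

```text
t 24.0 r 54.6 phi -79.6 F [ 6.1  2.  -2.9] w 0.202 z 0.0927
0 [(0, -8), (1, -15), (3, -23), (6, -30), (10, -36), (15, -42), (21, -47), (27, -52), (34, -55), (41, -57)]
t24.0 pose [ 584.9 -125.1   92.7   96.1] tilt -0.0013 F [ 6.1  2.  -2.9] w 0.202 q [-0.45  0.64  0.77  1.9  -0.6   0.84  0.75]
```

>>> step_arm --increments '[[[-1,0,-8,0,0,0,0],[-1,1,-15,0,0,0,0],[-1,3,-23,0,0,0,0],[-1,4,-27,0,0,0,0],[-1,6,-30,0,0,0,0]]]'

```text
t: 24.38
eef_pos: [0.5548, -0.1207, 0.0927]
tool_rot: [0.002, 0.668, 0.744, 0.003]
contact_force: [7.9, 2.8, -4.2]
gripper_width: 0.206
grasp_force: 60.2
```

```bash
python3 crank.py 8 5
```

```text
t 24.4 r 53.2 phi -112.3 F [ 7.9  2.8 -4.2] w 0.206 z 0.0927
0 [(2, -4), (5, -8), (8, -12), (12, -15), (16, -18), (20, -21), (24, -23), (28, -25)]
```

>>> step_arm --increments '[[[-1,2,-4,0,0,0,0],[-1,5,-8,0,0,0,0],[-1,5,-8,0,0,0,0]]]'

```text
t: 24.63
eef_pos: [0.5494, -0.1178, 0.093]
tool_rot: [0.006, 0.668, 0.744, 0.003]
contact_force: [17.5, -1.6, -15.0]
gripper_width: 0.206
grasp_force: 59.5
```

```bash
python3 crank.py 6 5
```

```text
t 24.6 r 53.0 phi -119.0 F [ 17.5  -1.6 -15. ] w 0.206 z 0.093
0 [(3, -4), (6, -7), (10, -11), (14, -13), (18, -16), (22, -18)]
```

>>> step_arm --increments '[[[-1,2,-3,0,0,0,0],[-1,2,-3,0,0,0,0],[-1,2,-3,0,0,0,0],[-1,2,-3,0,0,0,0]]]'

```text
t: 24.97
eef_pos: [0.5479, -0.1169, 0.0931]
tool_rot: [0.007, 0.668, 0.744, 0.003]
contact_force: [22.0, -2.9, -20.0]
gripper_width: 0.205
grasp_force: 59.5
```

```bash
python3 crank.py 1 5
```

```text
t 25.0 r 52.9 phi -120.7 F [ 22.   -2.9 -20. ] w 0.205 z 0.0931
0 [(3, -4)]
```

>>> step_arm --increments '[[[0,0,0,0,0,0,0],[0,0,0,0,0,0,0],[0,0,0,0,0,0,0],[0,0,0,-30,0,0,0],[0,0,0,-70,0,0,0],[0,0,0,-100,0,0,0],[0,0,0,-100,0,0,0]]]'

```text
t: 25.55
eef_pos: [0.5426, -0.1185, 0.1971]
tool_rot: [0.003, 0.669, 0.743, 0.003]
contact_force: [0.6, 0.4, 0.4]
gripper_width: 0.499
grasp_force: 0.0
```

```bash
python3 plan.py 538,-30,200,138 528,43,160,180 _,_,6,_;python3 -c "
from obj import *
c=cam('top','t4.png')
for k,z in(('brass',.06),('cop',.028)):
  for o in find(c,k,z):print(k,*o)
"
```

```text
t25.6 pose [ 542.6 -118.5  197.1   96. ] tilt -0.0011 F [0.6 0.4 0.4] w 0.499 q [-0.61  0.45  0.94  1.93 -0.44  0.97  0.64]
[538. -30. 200. 138.] -> [ 88.5   4.7  -2.9 -42. ] mm 89
[528.  43. 160. 180.] -> [ 56.3  47.6  40.  -42. ] mm 84
[528.  43.   6. 180.] -> [  0.   0. 154.  -0.] mm 154
brass [452. 276.] (367, -468) 195 24 -11.4
brass [151. 249.] (461, 409) 82 29 8.5
brass [198. 243.] (476, 276) 83 29 6.0
brass [ 51. 222.] (548, 683) 93 92 0.1
brass [375. 198.] (596, -250) 42 27 88.8
cop [554. 364.] (100, -743) 199 177 -89.9
cop [174. 279.] (372, 347) 172 16 -83.5
cop [ 49. 256.] (450, 704) 97 93 0.1
cop [278. 220.] (538, 43) 61 30 -0.5
cop [261. 182.] (654, 94) 62 34 -33.2
```

>>> step_arm --increments '[[[1,30,2,0,0,0,-7],[1,60,4,0,0,0,-14],[1,89,5,-3,0,0,-21],[1,89,5,-3,0,0,-28],[1,89,5,-3,0,0,-35],[1,89,5,-3,0,0,-42],[1,89,5,-3,0,0,-42]]]'

```text
t: 26.18
eef_pos: [0.5344, -0.0275, 0.1937]
tool_rot: [-0.001, 0.356, 0.935, 0.0]
contact_force: [-0.8, -0.6, 0.6]
gripper_width: 0.998
grasp_force: 0.0
```

>>> step_arm --increments '[[[1,20,15,0,0,0,-7],[1,40,32,20,0,0,-14],[1,56,48,40,0,0,-21],[1,56,48,40,0,0,-28],[1,56,48,40,0,0,-35],[1,56,48,40,0,0,-42],[1,56,48,40,0,0,-42]]]'

```text
t: 26.77
eef_pos: [0.5251, 0.0452, 0.1537]
tool_rot: [-0.001, -0.001, 1.0, -0.0]
contact_force: [0.9, -0.3, -0.7]
gripper_width: 1.0
grasp_force: 0.0
```

```bash
python3 plan.py 528,43,6,180
```

```text
t26.8 pose [ 525.1   45.2  153.7 -179.9] tilt 0.0016 F [ 0.9 -0.3 -0.7] w 1.0 q [-0.63  0.36  0.53  2.01 -0.25  0.83  1.61]
[528.  43.   6. 180.] -> [-2.900e+00 -2.200e+00  1.477e+02  1.000e-01] mm 148
```

>>> step_arm --increments '[[[1,-3,-2,40,0,0,0],[1,-3,-2,80,0,0,0],[1,-3,-2,115,0,0,0],[1,-3,-2,135,0,0,0],[1,-3,-2,144,0,0,0],[1,-3,-2,147,0,0,0],[1,-3,-2,147,0,0,0]]]'

```text
t: 27.35
eef_pos: [0.5289, 0.0431, 0.0073]
tool_rot: [-0.0, 0.001, 1.0, -0.0]
contact_force: [0.8, 0.1, 1.0]
gripper_width: 1.0
grasp_force: 0.0
```

>>> step_arm --increments '[[[-1,0,0,0,0,0,0],[-1,0,0,0,0,0,0],[-1,0,0,0,0,0,0],[-1,0,0,0,0,0,0],[-1,0,0,0,0,0,0],[-1,0,0,0,0,0,0],[-1,0,0,0,0,0,0],[-1,0,0,0,0,0,0]]]' --force 80

```text
t: 28.02
eef_pos: [0.5296, 0.044, 0.0085]
tool_rot: [0.001, -0.0, 1.0, 0.001]
contact_force: [-2.5, 0.0, 10.2]
gripper_width: 0.331
grasp_force: 79.1
```

>>> step_arm --increments '[[[-1,0,0,-20,0,0,0],[-1,0,0,-55,0,0,0],[-1,0,0,-95,0,0,0],[-1,0,0,-135,0,0,0],[-1,0,0,-175,0,0,0],[-1,0,0,-210,0,0,0],[-1,0,0,-210,0,0,0]]]'

```text
t: 28.6
eef_pos: [0.5328, 0.0435, 0.2242]
tool_rot: [0.006, 0.0, 1.0, 0.002]
contact_force: [1.0, 0.4, -2.1]
gripper_width: 0.33
grasp_force: 79.4
```

```bash
python3 plan.py 533,180,218,187 527,380,218,187 _,_,148,187 _,_,218,187
```

```text
t28.6 pose [532.8  43.5 224.2 180. ] tilt -0.0111 F [ 1.   0.4 -2.1] w 0.33 q [-0.69  0.27  0.59  1.94 -0.19  0.97  1.56]
[533. 180. 218. 187.] -> [ -0.2 136.5   6.2  -7. ] mm 137
[527. 380. 218. 187.] -> [-18.4 199.2  -0.   -0. ] mm 200
[527. 380. 148. 187.] -> [-0.  0. 70. -0.] mm 70
[527. 380. 218. 187.] -> [ -0.   0. -70.  -0.] mm 70
```

>>> step_arm --increments '[[[-1,0,137,5,0,0,-7],[-1,0,137,5,0,0,-7],[-1,0,137,5,0,0,-7],[-1,0,137,5,0,0,-7],[-1,0,137,5,0,0,-7]]]'

```text
t: 29.02
eef_pos: [0.5275, 0.1862, 0.2113]
tool_rot: [-0.001, -0.066, 0.998, 0.001]
contact_force: [0.0, -0.4, -1.3]
gripper_width: 0.333
grasp_force: 79.3
```

>>> step_arm --increments '[[[-1,-14,199,0,0,0,0],[-1,-14,199,0,0,0,0],[-1,-14,199,0,0,0,0],[-1,-14,199,0,0,0,0],[-1,-14,199,0,0,0,0],[-1,-14,199,0,0,0,0],[-1,-14,199,0,0,0,0]]]'

```text
t: 29.6
eef_pos: [0.5171, 0.3814, 0.2111]
tool_rot: [-0.001, -0.063, 0.998, -0.0]
contact_force: [0.3, -1.4, -1.3]
gripper_width: 0.334
grasp_force: 79.4
```

>>> step_arm --increments '[[[-1,0,0,30,0,0,0],[-1,0,0,52,0,0,0],[-1,0,0,64,0,0,0],[-1,0,0,70,0,0,0],[-1,0,0,70,0,0,0]]]'

```text
t: 30.02
eef_pos: [0.5188, 0.3771, 0.1436]
tool_rot: [-0.001, -0.06, 0.998, -0.0]
contact_force: [-0.2, -0.5, 0.6]
gripper_width: 0.333
grasp_force: 79.6
```

```bash
python3 plan.py _,_,220,187 ;python3 -c "
from obj import *
c=cam('top','t5.png')
for k,z in(('brass',.165),('cop',.028)):
  for o in find(c,k,z):print(k,*o)
"
```

```text
t30.0 pose [ 518.8  377.1  143.6 -173.1] tilt 0.0013 F [-0.2 -0.5  0.6] w 0.333 q [-1.03  0.54  0.42  1.74 -0.27  0.92  1.19]
[518.8 377.1 220.  187. ] -> [ -0.    0.  -76.4  -0.1] mm 76
brass [150. 255.] (443, 370) 57 23 23.9
brass [453. 275.] (369, -431) 174 21 -13.2
brass [197. 243.] (469, 246) 75 28 5.7
brass [369. 199.] (576, -218) 69 25 -83.1
cop [556. 363.] (100, -742) 199 177 89.8
cop [159. 281.] (367, 391) 83 17 -82.2
cop [284. 255.] (428, 28) 62 33 -0.6
cop [262. 183.] (653, 94) 63 36 -32.6
```

>>> step_arm --increments '[[[0,0,0,0,0,0,0],[0,0,0,0,0,0,0],[0,0,0,0,0,0,0],[0,0,0,0,0,0,0],[0,0,0,-38,0,0,0],[0,0,0,-76,0,0,0],[0,0,0,-76,0,0,0],[0,0,0,-76,0,0,0]]]'

```text
t: 30.73
eef_pos: [0.5198, 0.3806, 0.221]
tool_rot: [0.002, -0.061, 0.998, 0.002]
contact_force: [-0.0, 0.2, 0.1]
gripper_width: 0.5
grasp_force: 0.0
```

```bash
python3 plan.py 646,98,160,147 646,98,6,147
```

```text
t30.7 pose [ 519.8  380.6  221.  -173. ] tilt -0.0045 F [-0.   0.2  0.1] w 0.5 q [-1.05  0.46  0.45  1.67 -0.22  1.06  1.16]
[646.  98. 160. 147.] -> [ -90.6 -295.9   61.    40. ] mm 315
[646.  98.   6. 147.] -> [  0.   0. 154.  -0.] mm 154
```

>>> step_arm --increments '[[[0.6,-12,-40,0,0,0,6],[0.6,-24,-79,0,0,0,12],[0.6,-36,-118,0,0,0,18],[0.6,-48,-157,0,0,0,24],[0.6,-60,-196,0,0,0,30],[0.6,-72,-235,20,0,0,36],[0.6,-82,-270,50,0,0,40],[0.6,-91,-296,61,0,0,40],[0.6,-91,-296,61,0,0,40],[0.6,-91,-296,61,0,0,40]]]'

```text
t: 31.57
eef_pos: [0.644, 0.0935, 0.1549]
tool_rot: [-0.001, 0.286, 0.958, -0.002]
contact_force: [-0.6, 1.0, 0.6]
gripper_width: 0.805
grasp_force: 0.0
```

```bash
python3 plan.py 646,98,6,147
```

```text
t31.6 pose [644.   93.5 154.9 146.8] tilt 0.0017 F [-0.6  1.   0.6] w 0.805 q [-0.67  0.58  0.62  1.71 -0.39  0.97  1.09]
[646.  98.   6. 147.] -> [  0.8   4.9 148.9  -0.2] mm 149
```

>>> step_arm --increments '[[[0.6,1,2,40,0,0,0],[0.6,1,2,80,0,0,0],[0.6,1,2,115,0,0,0],[0.6,1,2,135,0,0,0],[0.6,1,2,144,0,0,0],[0.6,1,2,148,0,0,0],[0.6,1,2,148,0,0,0]]]'

```text
t: 32.15
eef_pos: [0.6452, 0.1002, 0.0093]
tool_rot: [-0.0, 0.283, 0.959, 0.0]
contact_force: [0.2, -1.2, 0.6]
gripper_width: 0.805
grasp_force: 0.0
```

>>> step_arm --increments '[[[-1,0,0,0,0,0,0],[-1,0,0,0,0,0,0],[-1,0,0,0,0,0,0],[-1,0,0,0,0,0,0],[-1,0,0,0,0,0,0],[-1,0,0,0,0,0,0],[-1,0,0,0,0,0,0]]]' --force 80

```text
t: 32.73
eef_pos: [0.6467, 0.1, 0.0115]
tool_rot: [0.001, 0.284, 0.959, 0.001]
contact_force: [-1.2, 0.6, 7.5]
gripper_width: 0.332
grasp_force: 77.4
```

>>> step_arm --increments '[[[-1,0,0,-20,0,0,0],[-1,0,0,-55,0,0,0],[-1,0,0,-95,0,0,0],[-1,0,0,-135,0,0,0],[-1,0,0,-175,0,0,0],[-1,0,0,-215,0,0,0],[-1,0,0,-215,0,0,0]]]'

```text
t: 33.32
eef_pos: [0.6497, 0.0988, 0.2339]
tool_rot: [0.006, 0.284, 0.959, 0.004]
contact_force: [2.1, -0.6, -0.6]
gripper_width: 0.333
grasp_force: 78.1
```

```bash
python3 plan.py 535,252,220,185 _,_,148,_
```

```text
t33.3 pose [649.7  98.8 233.9 147. ] tilt -0.0096 F [ 2.1 -0.6 -0.6] w 0.333 q [-0.71  0.51  0.67  1.64 -0.35  1.1   1.04]
[535. 252. 220. 185.] -> [179.6  66.   13.9 -38. ] mm 192
[535. 252. 148. 185.] -> [-0.  0. 72. -0.] mm 72
```

>>> step_arm --increments '[[[-1,35,13,0,0,0,-7],[-1,70,25,0,0,0,-14],[-1,105,38,0,0,0,-21],[-1,140,52,0,0,0,-28],[-1,177,65,8,0,0,-35],[-1,177,65,8,0,0,-38],[-1,177,65,8,0,0,-38],[-1,177,65,8,0,0,-38]]]'

```text
t: 33.98
eef_pos: [0.532, 0.2498, 0.2167]
tool_rot: [0.0, -0.043, 0.999, 0.0]
contact_force: [0.8, -0.3, -1.9]
gripper_width: 0.334
grasp_force: 78.0
```

```bash
python3 plan.py 540,254,148,185
```

```text
t34.0 pose [ 532.   249.8  216.7 -175. ] tilt -0.0006 F [ 0.8 -0.3 -1.9] w 0.334 q [-0.93  0.37  0.49  1.81 -0.21  1.    1.31]
[540. 254. 148. 185.] -> [-8.3  3.5 68.7 -0. ] mm 69
```

>>> step_arm --increments '[[[-1,-7,4,30,0,0,0],[-1,-7,4,50,0,0,0],[-1,-7,4,62,0,0,0],[-1,-7,4,67,0,0,0],[-1,-7,4,67,0,0,0],[0,-7,4,67,0,0,0],[0,-7,4,67,0,0,0],[0,-7,4,67,0,0,0],[0,-7,4,67,0,0,0]]]'

```text
t: 34.73
eef_pos: [0.5393, 0.2551, 0.1504]
tool_rot: [0.001, -0.044, 0.999, 0.001]
contact_force: [-0.8, 0.0, 0.2]
gripper_width: 0.497
grasp_force: 0.0
```

>>> step_arm --increments '[[[0,0,0,-35,0,0,0],[0,0,0,-72,0,0,0],[0,0,0,-72,0,0,0],[0,0,0,-72,0,0,0]]]'

```text
t: 35.07
eef_pos: [0.5403, 0.2555, 0.2243]
tool_rot: [0.002, -0.044, 0.999, 0.002]
contact_force: [-0.1, -0.6, 0.0]
gripper_width: 0.498
grasp_force: 0.0
```

```bash
python3 plan.py 427,28,160,180;python3 -c "
from obj import *
c=cam('top','t6.png')
for k,z in(('brass',.165),('cop',.028)):
  for o in find(c,k,z):print(k,*o)
"
```

```text
t35.1 pose [ 540.3  255.5  224.3 -175. ] tilt -0.0051 F [-0.1 -0.6  0. ] w 0.498 q [-0.93  0.38  0.5   1.79 -0.21  1.02  1.31]
[427.  28. 160. 180.] -> [ 132.9 -216.7   64.3    5. ] mm 262
brass [453. 274.] (369, -430) 175 22 -11.4
brass [195. 247.] (458, 249) 56 16 11.2
brass [ 57. 220.] (534, 614) 85 82 -0.1
brass [368. 198.] (576, -218) 69 25 -83.1
cop [555. 365.] (100, -742) 199 177 89.8
cop [184. 278.] (376, 321) 126 16 -82.7
cop [285. 254.] (428, 28) 62 33 -0.6
cop [ 46. 258.] (450, 702) 97 95 0.6
```

>>> step_arm --increments '[[[1,20,-35,0,0,0,5],[1,40,-70,0,0,0,5],[1,60,-105,0,0,0,5],[1,80,-138,10,0,0,5],[1,100,-170,30,0,0,5],[1,120,-200,50,0,0,5],[1,133,-217,64,0,0,5],[1,133,-217,64,0,0,5],[1,133,-217,64,0,0,5]]]'

```text
t: 35.87
eef_pos: [0.4234, 0.0259, 0.1562]
tool_rot: [-0.002, 0.001, 1.0, -0.0]
contact_force: [-0.3, 0.3, 1.3]
gripper_width: 1.002
grasp_force: 0.0
```

```bash
python3 plan.py 427,28,6,180
```

```text
t35.9 pose [423.4  25.9 156.2 179.9] tilt 0.0031 F [-0.3  0.3  1.3] w 1.002 q [-0.75  0.18  0.61  2.23 -0.15  0.77  1.53]
[427.  28.   6. 180.] -> [-3.600e+00  2.100e+00  1.502e+02 -1.000e-01] mm 150
```

>>> step_arm --increments '[[[1,-4,0,40,0,0,0],[1,-4,0,80,0,0,0],[1,-4,0,115,0,0,0],[1,-4,0,135,0,0,0],[1,-4,0,144,0,0,0],[1,-4,0,149,0,0,0],[1,-4,0,149,0,0,0]]]'

```text
t: 36.45
eef_pos: [0.4298, 0.0275, 0.0081]
tool_rot: [-0.0, -0.001, 1.0, 0.0]
contact_force: [-0.4, -0.0, 0.5]
gripper_width: 0.998
grasp_force: 0.0
```

>>> step_arm --increments '[[[-1,0,0,0,0,0,0],[-1,0,0,0,0,0,0],[-1,0,0,0,0,0,0],[-1,0,0,0,0,0,0],[-1,0,0,0,0,0,0],[-1,0,0,0,0,0,0],[-1,0,0,0,0,0,0],[-1,0,0,0,0,0,0]]]' --force 80

```text
t: 37.12
eef_pos: [0.4298, 0.0274, 0.0093]
tool_rot: [0.001, -0.001, 1.0, 0.001]
contact_force: [-2.6, 1.2, 16.1]
gripper_width: 0.322
grasp_force: 78.2
```

```bash
python3 plan.py
```

```text
t37.1 pose [ 429.8   27.4    9.3 -179.9] tilt -0.0012 F [-2.6  1.2 16.1] w 0.322 q [-0.53  0.5   0.39  2.3  -0.47  0.41  1.82]
```

>>> step_arm --increments '[[[-1,0,0,-20,0,0,0],[-1,0,0,-55,0,0,0],[-1,0,0,-95,0,0,0],[-1,0,0,-135,0,0,0],[-1,0,0,-175,0,0,0],[-1,0,0,-212,0,0,0],[-1,0,0,-212,0,0,0],[-1,0,0,-212,0,0,0]]]'

```text
t: 37.78
eef_pos: [0.4303, 0.0275, 0.2222]
tool_rot: [0.002, -0.001, 1.0, 0.002]
contact_force: [-0.1, 0.4, -2.3]
gripper_width: 0.327
grasp_force: 80.3
```

```bash
python3 plan.py 470,311,220,187 _,_,149,187
```

```text
t37.8 pose [ 430.3   27.5  222.2 -179.9] tilt -0.0044 F [-0.1  0.4 -2.3] w 0.327 q [-0.85  0.07  0.69  2.15 -0.06  0.93  1.44]
[470. 311. 220. 187.] -> [-40.2 283.4   2.2  -6.9] mm 286
[470. 311. 149. 187.] -> [-0.  0. 71. -0.] mm 71
```

>>> step_arm --increments '[[[-1,-6,40,0,0,0,-7],[-1,-12,81,0,0,0,-7],[-1,-18,122,0,0,0,-7],[-1,-24,163,0,0,0,-7],[-1,-30,204,0,0,0,-7],[-1,-35,245,0,0,0,-7],[-1,-40,283,0,0,0,-7],[-1,-40,283,0,0,0,-7],[-1,-40,283,0,0,0,-7]]]'

```text
t: 38.53
eef_pos: [0.4674, 0.3117, 0.2176]
tool_rot: [-0.002, -0.064, 0.998, -0.002]
contact_force: [-0.3, -2.4, -1.5]
gripper_width: 0.325
grasp_force: 80.1
```

>>> step_arm --increments '[[[-1,0,0,30,0,0,0],[-1,0,0,52,0,0,0],[-1,0,0,64,0,0,0],[-1,0,0,70,0,0,0],[-1,0,0,70,0,0,0],[0,0,0,70,0,0,0],[0,0,0,70,0,0,0],[0,0,0,70,0,0,0],[0,0,0,70,0,0,0]]]'

```text
t: 39.28
eef_pos: [0.4696, 0.3104, 0.1514]
tool_rot: [0.001, -0.061, 0.998, 0.001]
contact_force: [0.5, 0.5, -0.2]
gripper_width: 0.5
grasp_force: 0.0
```

>>> step_arm --increments '[[[0,0,0,-35,0,0,0],[0,0,0,-75,0,0,0],[0,0,0,-115,0,0,0],[0,0,0,-115,0,0,0],[0,0,0,-115,0,0,0]]]'

```text
t: 39.7
eef_pos: [0.4705, 0.311, 0.2685]
tool_rot: [0.002, -0.062, 0.998, 0.002]
contact_force: [-0.4, -1.4, -0.9]
gripper_width: 0.503
grasp_force: 0.0
```

```bash
python3 plan.py 470,80,265,160;python3 -c "
from obj import *
c=cam('top','t7.png');cam('side','s7.png')
for k,z in(('brass',.165),('cop',.028)):
  for o in find(c,k,z):print(k,*o)
"
```

```text
t39.7 pose [ 470.5  311.   268.5 -172.9] tilt -0.005 F [-0.4 -1.4 -0.9] w 0.503 q [-1.13  0.28  0.53  1.81 -0.16  1.09  1.16]
[470.  80. 265. 160.] -> [  28.8 -229.2    3.5   27.1] mm 231
brass [151. 255.] (442, 364) 47 26 8.5
brass [452. 276.] (370, -431) 178 21 -11.9
brass [368. 198.] (576, -218) 69 25 -84.0
cop [555. 366.] (100, -742) 199 177 89.8
cop [169. 280.] (370, 362) 136 17 -82.9
cop [152. 218.] (550, 428) 49 30 3.1
cop [196. 214.] (565, 291) 61 30 1.9
```

```bash
python3 - <<'E'
from h import *
t=cv2.imread('pics/t7.png');s=cv2.imread('pics/s7.png')
a=cv2.resize(t[100:300,110:310],(400,400),interpolation=cv2.INTER_CUBIC)
b=cv2.resize(s[150:400,120:370],(400,400),interpolation=cv2.INTER_CUBIC)
cv2.imwrite('pics/v4.png',np.hstack([a,b]))
E
python3 plan.py 415,303,250,142 374,298,200,97 _,_,138,97
```

```text
t39.8 pose [ 468.6  309.9  265.1 -172.9] tilt 0.0003 F [-0.6  0.3 -0.7] w 0.495 q [-1.13  0.28  0.53  1.82 -0.16  1.09  1.16]
[415. 303. 250. 142.] -> [54.  -0.3 15.1 45.1] mm 56
[374. 298. 200.  97.] -> [ 29.2 -29.2  50.   45. ] mm 65
[374. 298. 138.  97.] -> [ 0.  0. 62. -0.] mm 62
```

View pics/v4.png

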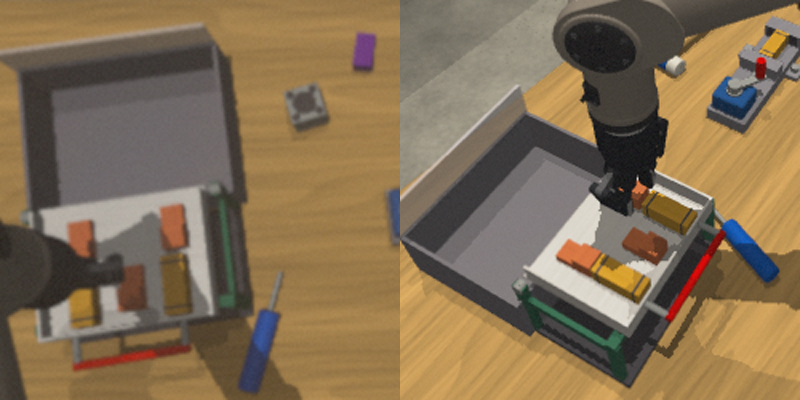

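>>> step_arm --increments '[[[-0.3,14,0,3,0,0,7],[-0.3,28,0,6,0,0,14],[-0.3,42,0,10,0,0,21],[-0.3,54,0,15,0,0,28],[-0.3,54,0,15,0,0,35],[-0.3,54,0,15,0,0,42],[-0.3,54,0,15,0,0,45],[-0.3,54,0,15,0,0,45]]]'

```text
t: 40.47
eef_pos: [0.4145, 0.3028, 0.2489]
tool_rot: [-0.0, 0.326, 0.945, -0.001]
contact_force: [-0.5, -0.4, -0.5]
gripper_width: 0.35
grasp_force: 0.0
```

>>> step_arm --increments '[[[-0.3,10,-10,0,0,0,7],[-0.3,20,-20,0,0,0,14],[-0.3,29,-29,10,0,0,21],[-0.3,29,-29,25,0,0,28],[-0.3,29,-29,40,0,0,35],[-0.3,29,-29,50,0,0,42],[-0.3,29,-29,50,0,0,45],[-0.3,29,-29,50,0,0,45]]]'

```text
t: 41.13
eef_pos: [0.3738, 0.2975, 0.1989]
tool_rot: [0.0, 0.662, 0.749, -0.002]
contact_force: [0.2, -0.2, 0.3]
gripper_width: 0.351
grasp_force: 0.0
```

```bash
python3 plan.py 374,299,138,97;  python3 - <<'E'
from h import *
c=cam('top');s=cam('side')
X=[[.374,.299,.153]]
print(proj(c,X),proj(s,X))
a=cv2.resize(c['image'][220:320,110:270],(640,400),interpolation=cv2.INTER_CUBIC)
b=cv2.resize(s['image'][250:400,240:400],(640,600),interpolation=cv2.INTER_CUBIC)
cv2.imwrite('pics/v5.png',b[:,:,::-1])
E
```

```text
t41.1 pose [373.8 297.5 198.9  97.1] tilt -0.0028 F [ 0.2 -0.2  0.3] w 0.351 q [-1.45  0.23  0.75  2.08 -0.2   0.9  -0.46]
[374. 299. 138.  97.] -> [ 1.5  0.3 60.9  0.1] mm 61
[[176.4538792 279.0134339]] [[307.08778127 319.75727661]]
```

View pics/v5.png

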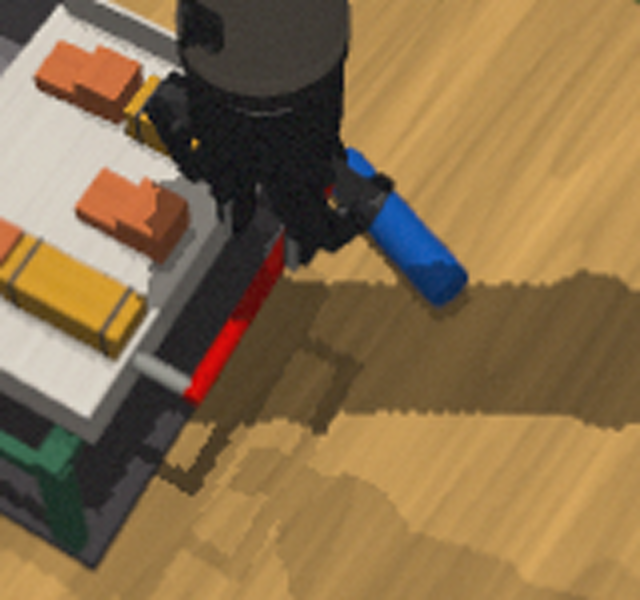

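The five pieces lie in the tray. The red bar passes at about (265,280) in the crop, where the projected handle middle falls, between the fingers. Descending and gripping.

>>> step_arm --increments '[[[-0.3,0,0,20,0,0,0],[-0.3,0,0,40,0,0,0],[-0.3,0,0,54,0,0,0],[-0.3,0,0,61,0,0,0],[-0.3,0,0,61,0,0,0]]]'

```text
t: 41.65
eef_pos: [0.3741, 0.2976, 0.1382]
tool_rot: [0.0, 0.662, 0.75, -0.001]
contact_force: [0.3, 0.2, 0.5]
gripper_width: 0.349
grasp_force: 0.0
```

>>> step_arm --increments '[[[-1,0,0,0,0,0,0],[-1,0,0,0,0,0,0],[-1,0,0,0,0,0,0],[-1,0,0,0,0,0,0],[-1,0,0,0,0,0,0]]]' --force 60

```text
t: 42.07
eef_pos: [0.3776, 0.2988, 0.1407]
tool_rot: [0.001, 0.662, 0.749, 0.003]
contact_force: [6.5, 0.7, -7.4]
gripper_width: 0.116
grasp_force: 58.3
```

```bash
python3 plan.py; python3 -c "
import numpy as np
for st,n in((0.06,20),):
  for k in range(n+1):
    a=k*st+np.arcsin(18/211);print(k,round(k*st,2),round(210.2-211*np.cos(a)),round(-(211*np.sin(a)-18)))
"
```

```text
t42.1 pose [377.6 298.8 140.7  97. ] tilt 0.0017 F [ 6.5  0.7 -7.4] w 0.116 q [-1.38  0.33  0.7   2.13 -0.3   0.77 -0.36]
0 0.0 0 0
1 0.06 1 -13
2 0.12 4 -25
3 0.18 7 -37
4 0.24 10 -49
5 0.3 15 -61
6 0.36 20 -73
7 0.42 26 -84
8 0.48 32 -95
9 0.54 39 -106
10 0.6 47 -116
11 0.66 55 -125
12 0.72 64 -134
13 0.78 73 -143
14 0.84 83 -151
15 0.9 94 -158
16 0.96 104 -165
17 1.02 116 -171
18 1.08 127 -176
19 1.14 139 -181
20 1.2 151 -184
```

>>> step_arm --increments '[[[-1,0,3,-7,0,0,0],[-1,0,4,-13,0,0,0],[-1,0,5,-19,0,0,0],[-1,0,7,-25,0,0,0],[-1,0,10,-37,0,0,0],[-1,0,13,-49,0,0,0],[-1,0,18,-61,0,0,0],[-1,0,23,-73,0,0,0]]]'

```text
t: 42.73
eef_pos: [0.3962, 0.3012, 0.2129]
tool_rot: [-0.001, 0.662, 0.75, -0.001]
contact_force: [-0.0, 2.9, -9.1]
gripper_width: 0.114
grasp_force: 58.3
```

```bash
python3 plan.py
```

```text
t42.7 pose [396.2 301.2 212.9  97.1] tilt 0.0 F [-0.   2.9 -9.1] w 0.114 q [-1.41  0.25  0.76  2.03 -0.21  0.95 -0.42]
```

>>> step_arm --increments '[[[-1,0,6,-11,0,0,0],[-1,0,12,-22,0,0,0],[-1,0,19,-33,0,0,0],[-1,0,27,-43,0,0,0],[-1,0,35,-52,0,0,0],[-1,0,44,-61,0,0,0],[-1,0,53,-70,0,0,0],[-1,0,63,-78,0,0,0],[-1,0,74,-85,0,0,0],[-1,0,84,-92,0,0,0]]]'

```text
t: 43.57
eef_pos: [0.4767, 0.312, 0.3069]
tool_rot: [-0.004, 0.661, 0.75, -0.003]
contact_force: [-5.5, -0.8, 0.6]
gripper_width: 0.109
grasp_force: 59.2
```

```bash
python3 plan.py
```

```text
t43.6 pose [476.7 312.  306.9  97.2] tilt 0.0026 F [-5.5 -0.8  0.6] w 0.109 q [-1.31  0.3   0.79  1.75 -0.23  1.19 -0.33]
```

>>> step_arm --increments '[[[-1,0,12,-6,0,0,0],[-1,0,23,-11,0,0,0],[-1,0,23,-11,0,0,0],[-1,0,23,-11,0,0,0],[-1,0,23,-11,0,0,0],[-1,0,23,-11,0,0,0]]]'

```text
t: 44.07
eef_pos: [0.5035, 0.3156, 0.3196]
tool_rot: [-0.002, 0.662, 0.75, 0.002]
contact_force: [-9.7, -0.9, 20.5]
gripper_width: 0.113
grasp_force: 63.1
```

```bash
python3 plan.py;  python3 - <<'E'
from h import *
c=cam('top');s=cam('side')
a=cv2.resize(c['image'][100:300,90:290],(400,400),interpolation=cv2.INTER_CUBIC)
b=cv2.resize(s['image'][150:400,100:350],(400,400),interpolation=cv2.INTER_CUBIC)
cv2.imwrite('pics/v6.png',np.hstack([a,b])[:,:,::-1])
E
```

```text
t44.1 pose [503.5 315.6 319.6  97.1] tilt 0.0047 F [-9.7 -0.9 20.5] w 0.113 q [-1.26  0.33  0.79  1.69 -0.25  1.22 -0.29]
```

View pics/v6.png

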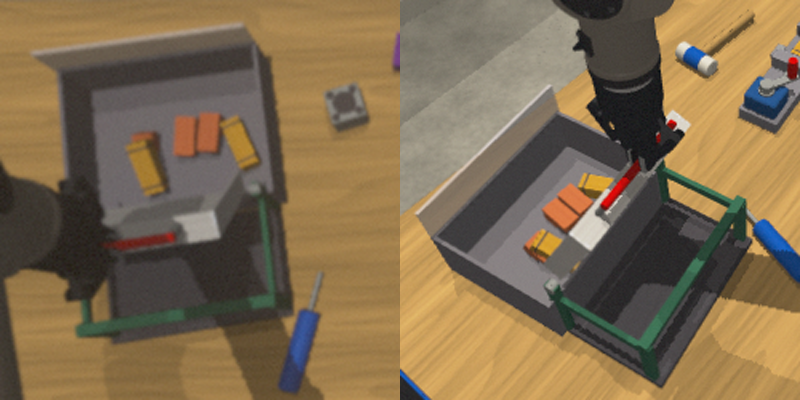

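All five pieces are in the bin (two billets and three offcuts around (145,165) to (240,140)). Lowering the tray.

>>> step_arm --increments '[[[-1,0,-11,5,0,0,0],[-1,0,-23,11,0,0,0],[-1,0,-33,18,0,0,0],[-1,0,-44,25,0,0,0],[-1,0,-54,33,0,0,0],[-1,0,-63,42,0,0,0],[-1,0,-72,51,0,0,0],[-1,0,-80,60,0,0,0],[-1,0,-88,70,0,0,0],[-1,0,-95,81,0,0,0]]]'

```text
t: 45.0
eef_pos: [0.4094, 0.303, 0.2356]
tool_rot: [-0.0, 0.662, 0.749, 0.001]
contact_force: [-1.3, -0.4, 2.8]
gripper_width: 0.11
grasp_force: 65.7
```

>>> step_arm --increments '[[[-1,0,-6,11,0,0,0],[-1,0,-12,22,0,0,0],[-1,0,-17,34,0,0,0],[-1,0,-22,46,0,0,0],[-1,0,-25,58,0,0,0],[-1,0,-28,70,0,0,0],[-1,0,-31,82,0,0,0],[-1,0,-32,91,0,0,0],[-1,0,-32,94,0,0,0],[-1,0,-32,94,0,0,0]]]'

```text
t: 45.83
eef_pos: [0.378, 0.2988, 0.1405]
tool_rot: [0.0, 0.662, 0.749, 0.0]
contact_force: [0.9, -0.6, 1.1]
gripper_width: 0.109
grasp_force: 69.8
```

```bash
python3 plan.py
```

```text
t45.8 pose [378.  298.8 140.5  97.1] tilt -0.0 F [ 0.9 -0.6  1.1] w 0.109 q [-1.38  0.34  0.7   2.13 -0.31  0.77 -0.36]
```

Level again. Let go, lift clear and check.

>>> step_arm --increments '[[[-0.3,0,0,0,0,0,0],[-0.3,0,0,0,0,0,0],[-0.3,0,0,0,0,0,0],[-0.3,0,0,0,0,0,0],[-0.3,0,0,-30,0,0,0],[-0.3,0,0,-70,0,0,0],[-0.3,0,0,-110,0,0,0],[-0.3,0,0,-130,0,0,0],[-0.3,0,0,-130,0,0,0],[-0.3,0,0,-130,0,0,0]]]'

```text
t: 46.67
eef_pos: [0.3778, 0.2993, 0.2713]
tool_rot: [-0.001, 0.662, 0.749, 0.001]
contact_force: [-0.4, -1.0, -0.7]
gripper_width: 0.347
grasp_force: 0.0
```

```bash
python3 plan.py;  python3 - <<'E'
from h import *
c=cam('top');s=cam('side')
a=cv2.resize(c['image'][100:300,90:420],(660,400),interpolation=cv2.INTER_CUBIC)
b=cv2.resize(s['image'][130:240,290:390],(136,150))
o=np.zeros((550,800,3),np.uint8);o[:400,:660]=a;o[400:,:136]=b
o[400:550,150:400]=cv2.resize(s['image'][200:400,100:350],(250,150))
cv2.imwrite('pics/v7.png',o[:,:,::-1])
E
```

```text
t46.7 pose [377.8 299.3 271.3  97.1] tilt 0.0029 F [-0.4 -1.  -0.7] w 0.347 q [-1.52  0.12  0.8   1.99 -0.1   1.06 -0.55]
```

View pics/v7.png

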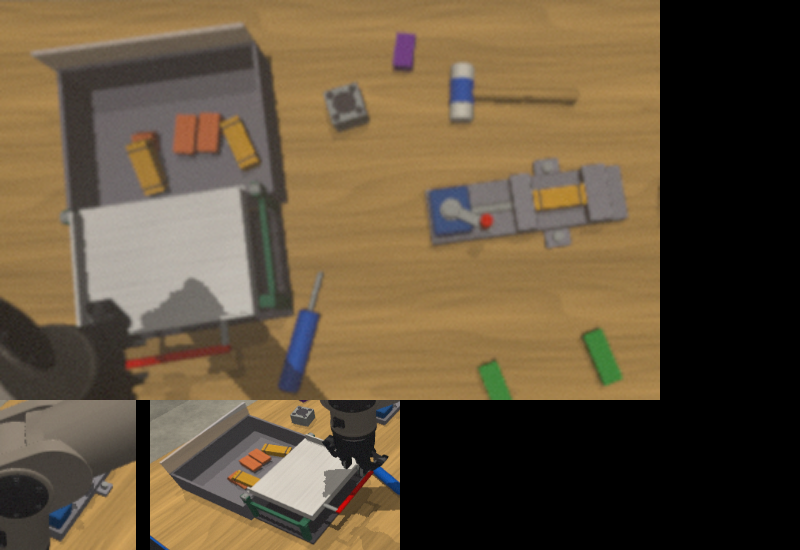

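The tray is level and empty, both hollow billets and the three offcuts are in the bin (around (145,165) and (210,135)), and the billet at (560,197) is clamped square between the jaws.

```bash
python3 -c "
from station import bot
print(bot.hand_in())"
```

```text
the job is handed in; nothing more can be done
None
```

The job is handed in at about 47 s. The solid billet (about 5.5 N when lifted) is clamped square in the vise, both hollow billets and all three offcuts are in the scrap bin, the tray is level and empty, and the hand-in call returned no verdict.

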